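Load the light-ageing chamber, walk its sticking cover shut, set the lamp

ROBOT

A 7-joint arm with a two-finger parallel gripper is mounted at the origin on the work surface. World frame = base frame: x ahead of the robot, y to its left, z up, the work surface at z = 0. Lengths are in m, angles in rad, forces in N, time in s.
With the tool pointing down it reaches from about 0.35 to 0.9 m from the base axis. Payload 7.2 kg.
Tool frame: the origin (TCP) lies at the very end of the fingers, on their centre line; the grasp point (between the pads) lies env.tcp_to_grasp behind it (env.tcp_to_grasp is the distance from the TCP to the grasp point, in m); z points along the fingers, y is the direction in which the jaws open and shut (so a half turn about z gives the same grasp; the last joint's range is limited). The gripper opens to 85 mm and grips with 20 to 120 N. Pads are 22 mm wide; open, the fingers measure 114 mm over their backs; the gripper's body (76 mm by 85 mm) begins 54 mm behind the grasp point. The pads swing forward as they close: fully open they stand 13 mm farther back than shut.
Start: joints at [1.035, 0.411, -0.013, 1.596, 0.006, 1.134, -0.082], TCP at [0.282, -0.558, 0.231] pointing down, gripper open.
Joint ranges: [-2.95, 2.95], [-0.29, 1.99], [-1.47, 1.44], [0.14, 2.54], [-1.03, 4.17], [0.13, 1.85], [-2.86, 2.86]. Speed limits (rad/s): [2.39, 2.39, 3.01, 3.01, 3.14, 3.14, 3.14].

INTERFACE

Orientations are given as a unit quaternion [x, y, z, w].
In Python, from station import telemetry, cams, close_job, env gives the robot as it stands.
- The arm moves only by the tool move_arm, never from a script. Its argument "moves" is a list of rows, each an object of numbers: "gripper": the closure in counts, from 0 (fully open) to 255 (shut); "tx", "ty", "tz": the shift along the tool's x, y, z in mm; "ax", "ay", "az": the turn, a rotation vector about the tool's x, y, z in degrees. In form: [{"gripper": .., "tx": .., "ty": .., "tz": .., "ax": .., "ay": .., "az": ..}, ...]. A call has 1 to 8 rows; each row is the pose to reach, as a shift and turn from the pose commanded when the call began, along the tool's axes at that moment; what a row does not reach only later rows make up. A row lasts 1/12 s, in which the tool goes at most 41.7 mm and 7.16 degrees, less where a joint would pass 70% of its speed; a pose out of reach is approached as far as the arm can. A call with a gripper value outside its range is refused whole. The fingers move at their own pace and stop on an object; "newtons" is the grip in N (left out, the last holds). Time passes only in rows, so rows that repeat a pose let the fingers close. It gives the time, the measured TCP pose, the force and the opening at its end, in the units of the state.
- telemetry.state(): the state, without advancing time (a new reading comes with each control period).
- cams.read_camera(name): name is "scene" or "top" or "wrist"; returns a dict with "pixels" (400x640x3 uint8, red, green, blue), "depth" (400x640 float32, m along the optical axis (not along the pixel's ray), 0 where there is no reading), "fx", "fy", "cx", "cy" (pixels), "rvec" (rotation vector, rad) and "tvec" (3), from world to camera coordinates, as OpenCV has them. Camera axes: x right, y down, z forward; pixel columns grow to the right and rows downward; lengths in m; the calibration is good to about 2 mm. A picture is of the moment at which its call begins.
- close_job(): hands the job in, once; it reports no verdict.
The state is a dict: "t": time; "q": joint angles; "dq": joint speeds; "tau": joint torques, N m; "eef_pos": TCP position; "ee_rot": TCP orientation; "ft_force": force on the tool from outside, world axes, zero at the start; "ft_torque": the same for the moment, N m; "finger_gap": finger opening in m.
Only numpy, scipy, OpenCV 4.12 (cv2) and the standard library are available. Lean on these libraries where they do the work, as an engineer would, in place of code of your own. Each camera call takes 0.05 s, during which the arm holds its last target. There are 200 camera calls.

TASK

Put every sample carrier from the green cutting mat flat and upright on the floor of the exposure chamber, side by side and not stacked, then slide the orange cover fully home by its two black tabs, so that both ends meet the far stop; the cover racks and jams in its sticky tracks if one end gets far ahead, so push the ends alternately, a little at a time. Last, turn the lamp unit's dial so that its white pointer line stands at the red index mark. Leave the glass beaker, amber jar, reagent bottle and mug where they stand.

Things in the scene. Friction and masses are not known exactly. Their poses are not given: they have to be found in the camera images.
- sample_a: Sample carrier with red paint patches, loose, 0.12 kg; may be absent. Grey plate 70 (x) x 40 (y) x 14 mm with an upright black grip fin across its middle: fin 12 mm thick along x, 36 mm along y, its top 42 mm above the underside. Origin at the centre of the underside, z up. Pick it by the fin, fingers closing along its x axis.
- sample_b: Sample carrier with blue paint patches, loose, 0.12 kg; may be absent. Grey plate 70 (x) x 40 (y) x 14 mm with an upright black grip fin across its middle: fin 12 mm thick along x, 36 mm along y, its top 42 mm above the underside. Origin at the centre of the underside, z up. Pick it by the fin, fingers closing along its x axis.
- sample_c: Sample carrier with yellow paint patches, loose, 0.12 kg; may be absent. Grey plate 70 (x) x 40 (y) x 14 mm with an upright black grip fin across its middle: fin 12 mm thick along x, 36 mm along y, its top 42 mm above the underside. Origin at the centre of the underside, z up. Pick it by the fin, fingers closing along its x axis.
- sample_d: Sample carrier with green paint patches, loose, 0.12 kg; may be absent. Grey plate 70 (x) x 40 (y) x 14 mm with an upright black grip fin across its middle: fin 12 mm thick along x, 36 mm along y, its top 42 mm above the underside. Origin at the centre of the underside, z up. Pick it by the fin, fingers closing along its x axis.
- cutting_mat: Green cutting mat 240 x 300 x 3 mm, fixed, the carriers start on it (a thin brush lies between them, of no importance). Origin under its centre.
- chamber: White exposure chamber, fixed, 300 mm wide (y), from x -225 (robot side) to +154 mm; origin at table height. x points away from the robot, the way the cover closes. Side walls 50 mm high, track rails (beyond y +-139 mm) and far wall 66 mm high; the far wall's inner face at x +140 mm is the cover's end stop. On the robot side, to x -70 mm, a hood 72 mm high into which the open cover retracts.
- chamber_floor (a point): Centre of the chamber's inner floor, on its upper face, 6 mm above the table and 73 mm ahead (+x) of the chamber's origin; axes as the chamber's. The space open from above spans +-67 mm in x and +-125 mm in y of this point. Loaded carriers lie flat on this floor.
- cover (a joint): Travel of the orange cover's middle along chamber +x, m: 0 parked open, 0.140 fully home, both ends on the stop. A 6 mm plate, top 60 mm above the table, leading edge at chamber x = 0 when parked. Pushed at one tab, that end advances and the other stays nearly still; it drags about 2.5 N plus 60 N per m/s of that tab's speed, and stays where left.
- cover_skew (a joint): Skew (racking) of the cover about the vertical, rad, positive = right (-y) end ahead of the left. The tracks have free slack to about +-0.105 rad (one tab 22 mm ahead); beyond that the cover wedges, by 0.15 rad firmly, and pushing the leading end moves it no further. Pushing the lagging end frees it. Keep under about 0.08 (17 mm).
- tab_left (a point): Centre of the top of the cover's left (+y) tab: round black post, 18 mm across, 30 mm high (60 to 90 mm above the table), 105 mm left of the cover's middle, 18 mm behind its leading edge. Push its robot-facing side along chamber +x with closed fingers, tips just above the cover. Behind the parked tab 43 mm are free before the hood. Axes turn with the cover.
- tab_right (a point): The same on the right (-y), 105 mm right of the cover's middle; the two tabs are 210 mm apart.
- lamp_unit: White lamp unit, fixed, 150 x 140 mm and 90 mm high, origin under its centre; the dial is on its top. Seven marks lie round the dial on the top face; the broad red one, on the +y side of the dial axis, is the index.
- dial (a joint): Angle of the dial, rad, growing clockwise as seen from above, range 0 to 3.14. At 0 the white pointer line points along the lamp unit's -x axis; it stands at the red index mark (lamp unit's +y) at 1.57. It stays where it is left; turns with about 0.05 N m.
- dial_grip (a point): On the dial's axis, 37 mm above the lamp unit's top: the height to grip. The grip is a bar 14 mm thick, 47 mm long, its top 7 mm above this point; this point's x axis lies along the bar (the lamp unit's x at dial 0), the white pointer line at its -x end. The disc under the bar is 50 mm across, its top 23 mm below this point.
- beaker: Glass beaker, 70 mm wide, 85 mm high, loose, not to be disturbed. Origin under its centre.
- amber_jar: Amber glass jar, 60 mm wide, 85 mm high, loose, not to be disturbed.
- reagent_bottle: Clear bottle with blue cap, 70 mm wide, 100 mm high, loose, not to be disturbed.
- mug: Blue mug, 80 mm wide, 90 mm high, loose, not to be disturbed.
Mind the look-alikes: they are no part of the job. What is shaped like the sample_c but purple is not meant.

How it is judged:
On the way, in this order (a step that is already met when the one before it is completed fails the run):
1. every carrier lies flat on the chamber floor while the cover is still open (x of sample_a in the frame of chamber_floor between -0.05 and 0.05 m and y of sample_a in the frame of chamber_floor between -0.112 and 0.112 m and z of each of sample_a, sample_b, sample_c, sample_d in the frame of chamber_floor below 0.006 m and angle between each of sample_a, sample_b, sample_c, sample_d's own z axis and vertical below 0.12 rad and x of sample_b in the frame of chamber_floor between -0.05 and 0.05 m and y of sample_b in the frame of chamber_floor between -0.112 and 0.112 m and x of sample_c in the frame of chamber_floor between -0.05 and 0.05 m and y of sample_c in the frame of chamber_floor between -0.112 and 0.112 m and x of sample_d in the frame of chamber_floor between -0.05 and 0.05 m and y of sample_d in the frame of chamber_floor between -0.112 and 0.112 m and value of joint cover below 0.05 m), for 0.2 s.
2. the cover is fully home at both ends (value of joint cover above 0.134 m and value of joint cover_skew between -0.035 and 0.035 rad), for 0.2 s.
3. the dial's pointer stands at the red index mark (value of joint dial between 1.45 and 1.69 rad), for 0.2 s.
At the end, for the whole second after the job is handed in: Every carrier present lies upright (within 7 degrees) on the chamber floor, not stacked; the cover is within 6 mm of fully home and skewed less than 0.035 rad; the dial is within 0.12 rad of the red index (1.57) (all of step 2 and all of step 3 and x of sample_a in the frame of chamber_floor between -0.05 and 0.05 m and y of sample_a in the frame of chamber_floor between -0.112 and 0.112 m and z of each of sample_a, sample_b, sample_c, sample_d in the frame of chamber_floor below 0.006 m and angle between each of sample_a, sample_b, sample_c, sample_d's own z axis and vertical below 0.12 rad and x of sample_b in the frame of chamber_floor between -0.05 and 0.05 m and y of sample_b in the frame of chamber_floor between -0.112 and 0.112 m and x of sample_c in the frame of chamber_floor between -0.05 and 0.05 m and y of sample_c in the frame of chamber_floor between -0.112 and 0.112 m and x of sample_d in the frame of chamber_floor between -0.05 and 0.05 m and y of sample_d in the frame of chamber_floor between -0.112 and 0.112 m); the robot touches nothing.
It fails at once if the beaker is moved more than 40 mm or tipped (distance of beaker from where it was at the start of the episode above 0.04 m or angle between beaker's own z axis and vertical above 0.5 rad).
It fails at once if the amber jar is moved more than 40 mm or tipped (distance of amber_jar from where it was at the start of the episode above 0.04 m or angle between amber_jar's own z axis and vertical above 0.5 rad).
It fails at once if the reagent bottle is moved more than 40 mm or tipped (distance of reagent_bottle from where it was at the start of the episode above 0.04 m or angle between reagent_bottle's own z axis and vertical above 0.5 rad).
It fails at once if the mug is moved more than 40 mm or tipped (distance of mug from where it was at the start of the episode above 0.04 m or angle between mug's own z axis and vertical above 0.5 rad).
Of sample_a, sample_b, sample_c, sample_d only 2 to 4 are there at a start; the rules pass over those that are not, and their reading is None.
At some moment in a run one of sample_a, sample_b, sample_c, sample_d may be knocked a few centimetres aside while the robot is not near it.
It also fails if it takes over 210 s, if anything falls off the work surface, if the arm or the gripper's body presses on something with over 40 N, if the wrist force passes 120 N, or if a joint passes its speed limit or range.

## Working session

There is one attempt and no reset: what is moved stays moved. The work goes in short steps, Python scripts to look and compute and a tool call to move; the robot and the scene stay as the last step left them, time stands still between calls to the robot, and variables do not carry over. Pictures are saved under pics/ and viewed, about 12 in all and at most 16, crops included, and the job is handed in when it is done.

Besides the shell and the picture viewer there is one more tool, called after "Call:" by a JSON object that holds its "api" and its "payload". move_arm: Moves the arm, as the interface text tells. Its arguments: {"type":"object","properties":{"moves":{"type":"array"},"newtons":{"type":"number"}},"required":["moves"]}

```bash
mkdir -p pics; ls; cat > h.py <<'E'
import numpy as np, cv2
from scipy.spatial.transform import Rotation as R
from station import telemetry, cams, close_job, env
def cam(n):
    c=cams.read_camera(n); c['R']=cv2.Rodrigues(np.array(c['rvec'],float))[0]; c['t']=np.array(c['tvec'],float).ravel(); return c
def pts(c):
    d=c['depth']; v,u=np.mgrid[:d.shape[0],:d.shape[1]]
    p=np.stack([(u-c['cx'])/c['fx']*d,(v-c['cy'])/c['fy']*d,d],-1)
    return (p-c['t'])@c['R']
def ray(c,u,v,z):
    o=-c['R'].T@c['t']; r=c['R'].T@np.array([(u-c['cx'])/c['fx'],(v-c['cy'])/c['fy'],1.])
    return o+r*(z-o[2])/r[2]
def save(c,n): cv2.imwrite('pics/'+n+'.png',c['pixels'][:,:,::-1])
def st():
    s=telemetry.state(); print('t',round(s['t'],2),'p',np.round(s['eef_pos'],4),'q',np.round(s['q'],3),'F',np.round(s['ft_force'],1),'gap',round(s['finger_gap'],4)); print('R\n',np.round(R.from_quat(s['ee_rot']).as_matrix(),3)); return s
E
python3 - <<'E'
from h import *
st(); print(env.tcp_to_grasp)
for n in('top','scene'):
    c=cam(n); save(c,n+'1'); np.savez(n+'1.npz',**c); print(n,-c['R'].T@c['t'])
    
E
```

```text
pics
t 0.0 p [ 0.2816 -0.5574  0.2305] q [ 1.035  0.412 -0.013  1.597  0.006  1.134 -0.082] F [-0.1 -0.4 -1. ] gap 0.0855
R
 [[ 0.893  0.451 -0.001]
 [ 0.451 -0.893  0.001]
 [-0.    -0.002 -1.   ]]
0.0187
top [0.3462722  0.01002156 1.48384377]
scene [ 1.48750731 -0.03467512  0.6773053 ]
```

View pics/top1.png

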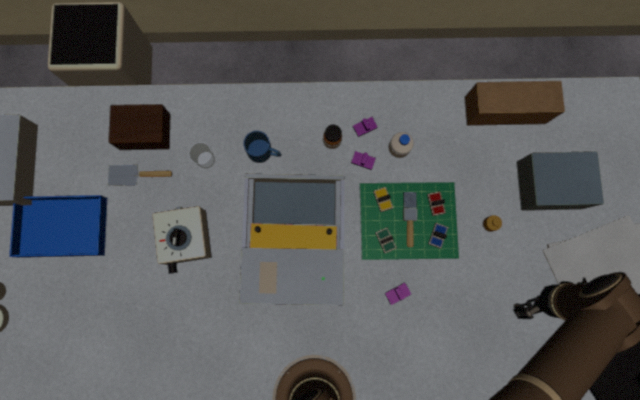

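View pics/scene1.png

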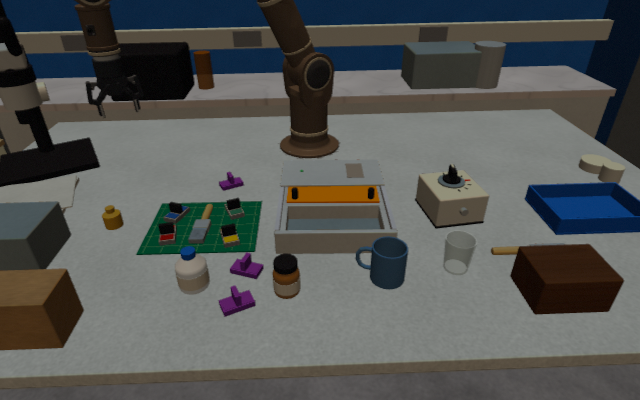

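```bash
python3 - <<'E'
from h import *
c=dict(np.load('top1.npz')); im=c['pixels']; hsv=cv2.cvtColor(im,cv2.COLOR_RGB2HSV); P=pts(c)
print(c['fx'],c['cx'],c['cy'])
def comps(name,m,z,mn=4,box=None):
    m=m.astype(np.uint8)
    n,l,s,ce=cv2.connectedComponentsWithStats(m)
    for i in range(1,n):
        if s[i,4]<mn: continue
        u,v=ce[i]
        if box and not(box[0]<u<box[1] and box[2]<v<box[3]): continue
        cnt=cv2.findContours((l==i).astype(np.uint8),0,2)[0][0]
        r=cv2.minAreaRect(cnt)
        print(name,s[i,4],np.round(ce[i],1),'ray',np.round(ray(c,u,v,z),3),'dz',np.round(np.median(P[l==i],0),3),'corners',[list(np.round(ray(c,*b,z)[:2],3)) for b in cv2.boxPoints(r)] if s[i,4]>150 else '')
H,S,V=[hsv[...,i].astype(int) for i in range(3)]
B=(355,465,180,262)
comps('red',((H<8)|(H>172))&(S>130)&(V>60),.017,3,B)
comps('yel',(H>18)&(H<35)&(S>130)&(V>80),.017,3,B)
comps('blu',(H>100)&(H<130)&(S>120)&(V>50),.017,3,B)
comps('mat',(H>60)&(H<95)&(S>120),.003,200)
comps('cover',(H>10)&(H<30)&(S>150)&(V>90),.06,200)
comps('purple',(H>135)&(H<165)&(S>80),.02,20)
for n,(u,v) in dict(hood1=(242,252),hood2=(340,300),floor=(295,200),farwallL=(252,178),lamp=(185,255),bar=(178,238)).items(): print(n,np.round(P[v,u],3))
# heights map for chamber and lamp edges
def prof(v,u0,u1): print('row',v,[(u,round(float(P[v,u,1]),3),round(float(P[v,u,2]),3)) for u in range(u0,u1)])
def colp(u,v0,v1): print('col',u,[(v,round(float(P[v,u,0]),3),round(float(P[v,u,2]),3)) for v in range(v0,v1)])
prof(280,236,246);prof(280,338,348);colp(295,298,308);colp(295,172,184)
m=(abs(P[...,2]-.09)<.012); m[:, :150]=0; m[:,212:]=0; m[:200]=0; m[270:]=0
comps('lamp',m,.09,200)
big=cv2.resize(im[180:315,145:465],None,fx=2.5,fy=2.5,interpolation=cv2.INTER_CUBIC); cv2.imwrite('pics/crop1.png',np.clip(big[:,:,::-1].astype(float)*1.6,0,255))
E
```

```text
480.2753453775916 314.7148422845738 198.57098155795447
red 66 [435.  196.8] ray [ 0.588 -0.391  0.017] dz [ 0.587 -0.391  0.018] corners 
red 63 [438.1 209.3] ray [ 0.548 -0.398  0.017] dz [ 0.549 -0.398  0.018] corners 
yel 78 [380.7 192.5] ray [ 0.605 -0.222  0.017] dz [ 0.604 -0.223  0.017] corners 
yel 79 [385.1 204.9] ray [ 0.566 -0.234  0.017] dz [ 0.565 -0.234  0.017] corners 
blu 57 [440.4 229. ] ray [ 0.487 -0.401  0.017] dz [ 0.487 -0.401  0.018] corners 
blu 53 [436.3 241.2] ray [ 0.45  -0.386  0.017] dz [ 0.45  -0.386  0.017] corners 
mat 4553 [408.6 221.1] ray [ 0.515 -0.307  0.003] dz [ 0.514 -0.304  0.002] corners [[np.float64(0.636), np.float64(-0.163)], [np.float64(0.635), np.float64(-0.464)], [np.float64(0.401), np.float64(-0.451)], [np.float64(0.403), np.float64(-0.157)]]
cover 1844 [292.5 236.5] ray [0.471 0.052 0.06 ] dz [0.47  0.054 0.059] corners [[np.float64(0.443), np.float64(0.176)], [np.float64(0.511), np.float64(0.175)], [np.float64(0.502), np.float64(-0.076)], [np.float64(0.433), np.float64(-0.072)]]
purple 255 [364.7 126.1] ray [ 0.82  -0.181  0.02 ] dz 
[... 1432 characters left out ...]
 (304, 0.272, 0.003), (305, 0.268, -0.005), (306, 0.265, -0.007), (307, 0.263, 0.005)]
col 295 [(172, 0.68, -0.003), (173, 0.677, -0.001), (174, 0.66, 0.059), (175, 0.655, 0.066), (176, 0.653, 0.065), (177, 0.65, 0.061), (178, 0.646, 0.066), (179, 0.646, 0.053), (180, 0.645, 0.041), (181, 0.645, 0.027), (182, 0.645, 0.012), (183, 0.643, 0.007)]
lamp 2291 [178.8 234.2] ray [0.482 0.38  0.09 ] dz [0.484 0.378 0.089] corners [[np.float64(0.552), np.float64(0.462)], [np.float64(0.565), np.float64(0.32)], [np.float64(0.412), np.float64(0.3)], [np.float64(0.399), np.float64(0.44)]][ WARN:0@0.572] global loadsave.cpp:1063 imwrite_ Unsupported depth image for selected encoder is fallbacked to CV_8U.
```

View pics/crop1.png

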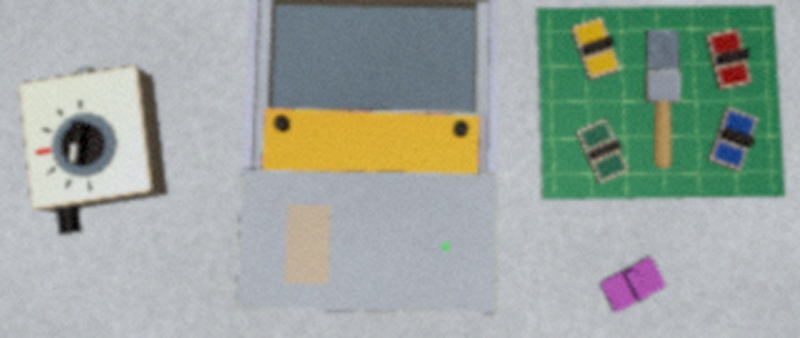

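```bash
cat >> h.py <<'E'
def go(x,y,z,yaw):
    "print tool-frame shift (mm) and az (deg) to put the TCP at x,y,z with tool x at yaw (deg), tool down"
    s=telemetry.state(); M=R.from_quat(s['ee_rot']); d=M.inv().apply(np.array([x,y,z])-s['eef_pos'])*1000
    w=np.radians(yaw); T=R.from_matrix(np.array([[np.cos(w),np.sin(w),0],[np.sin(w),-np.cos(w),0],[0,0,-1]]))
    print('->',(x,y,z,yaw),'t',np.round(d,1),'a',np.round(np.degrees((M.inv()*T).as_rotvec()),1))
E
python3 - <<'E'
from h import *
c=dict(np.load('top1.npz')); im=c['pixels']; P=pts(c); Z=P[...,2]; X=P[...,0];Y=P[...,1]
m=(Z>.03)&(Z<.06)&(X>.4)&(X<.635)&(Y<-.16)&(Y>-.46)
n,l,s,ce=cv2.connectedComponentsWithStats(m.astype(np.uint8))
for i in range(1,n):
    if s[i,4]>8:
        q=P[l==i]; mu=q.mean(0); e,v=np.linalg.eigh(np.cov(q[:,:2].T)); a=np.degrees(np.arctan2(v[1,1],v[0,1]))%180
        print('fin',s[i,4],np.round(ce[i]),np.round(mu,3),'long axis',round(a,1),np.round(2*np.sqrt(e*3),3))
def rect(name,m):
    q=P[m][:,:2].astype(np.float32); r=cv2.minAreaRect(q); print(name,len(q),np.round(r[0],4),np.round(r[1],4),round(r[2],2))
rect('hood',(Z>.064)&(Z<.08)&(X>.25)&(X<.44)&(Y>-.12)&(Y<.23))
for nm,mm in (('Ledge',[(P[v,np.argmax((Z[v]>.055)&(np.arange(640)>230))]) for v in range(256,300)]),('Redge',[(P[v,349-np.argmax(((Z[v]>.055))[349::-1])]) for v in range(256,300)])):
    mm=np.array(mm); f=np.polyfit(mm[:,0],mm[:,1],1); print(nm,f,'at x.35',np.polyval(f,.35))
# rear hood edge & far wall
for nm,f in (('rear',lambda u:[v for v in range(250,315) if Z[v,u]>.055][-1]),('far',lambda u:[v for v in range(165,200) if Z[v,u]>.055][0])):
    q=np.array([P[f(u),u] for u in range(255,332)]); k=np.polyfit(q[:,1],q[:,0],1); print(nm,k,'at y.055',np.polyval(k,.055))
t=(Z>.08)&(Z<.1)&(X>.42)&(X<.52)&(Y>-.1)&(Y<.2)
n,l,s,ce=cv2.connectedComponentsWithStats(t.astype(np.uint8))
for i in range(1,n):
  if s[i,4]>5: print('tab',s[i,4],np.round(P[l==i].mean(0),4))
d=(Z>.118)&(Z<.15)&(X>.43)&(X<.53)&(Y>.3)&(Y<.46)
q=P[d]; mu=q.mean(0); e,v=np.linalg.eigh(np.cov(q[:,:2].T)); print('bar',d.sum(),np.round(mu,3),np.degrees(np.arctan2(v[1,1],v[0,1]))%180,2*np.sqrt(3*e))
rect('lamp',(Z>.08)&(Z<.1)&(X>.38)&(X<.58)&(Y>.27)&(Y<.5))
go(.47,-.31,.25,90)
E
```

```text
fin 55 [384. 198.] [ 0.585 -0.227  0.043] long axis 107.1 [0.013 0.038]
fin 54 [438. 202.] [ 0.568 -0.392  0.043] long axis 100.1 [0.012 0.04 ]
fin 63 [440. 234.] [ 0.468 -0.391  0.042] long axis 68.2 [0.014 0.04 ]
fin 51 [387. 239.] [ 0.457 -0.23   0.044] long axis 112.7 [0.012 0.038]
hood 5723 [0.3588 0.0567] [0.3012 0.1673] 88.6
Ledge [-0.01104286  0.20442203] at x.35 0.2005570335114848
Redge [-0.03389154 -0.08066803] at x.35 -0.0925300653369729
rear [0.00671007 0.28015479] at y.055 0.28052384036037353
far [0.16792879 0.63365523] at y.055 0.6428913091663435
tab 29 [0.4939 0.1553 0.0892]
tab 29 [ 0.483  -0.0539  0.0886]
bar 103 [0.472 0.38  0.131] 176.12537470973993 [0.01470293 0.04765088]
lamp 2255 [0.483  0.3829] [0.1506 0.1426] 7.76
-> (0.47, -0.31, 0.25, 90) t [ 279.8 -136.   -19.3] a [ -0.1  -0.  -63.2]
```

Call:
{"api": "move_arm", "payload": {"moves": [{"tx": 40, "ty": -15, "az": -7}, {"tx": 80, "ty": -30, "tz": 5, "az": -14}, {"tx": 120, "ty": -45, "tz": 10, "az": -21}, {"tx": 160, "ty": -60, "tz": 15, "az": -28}, {"tx": 200, "ty": -75, "tz": 20, "az": -35}, {"tx": 235, "ty": -88, "tz": 25, "az": -42}, {"tx": 270, "ty": -102, "tz": 30, "az": -49}, {"tx": 300, "ty": -113, "tz": 30, "az": -56}]}}

```text
$.moves[0]: bad value
```

```bash
python3 - <<'E'
from h import *
st(); go(.585,-.227,.15,107)
E
```

```text
t 0.1 p [ 0.2816 -0.5575  0.2306] q [ 1.035  0.412 -0.013  1.597  0.006  1.134 -0.082] F [-0.   0.2  0.4] gap 0.0855
R
 [[ 0.893  0.451 -0.001]
 [ 0.451 -0.893  0.001]
 [-0.    -0.001 -1.   ]]
-> (0.585, -0.227, 0.15, 107) t [ 419.9 -158.1   80.7] a [ -0.1  -0.1 -80.2]
```

Call:
{"api": "move_arm", "payload": {"moves": [{"gripper": 80, "tx": 40, "ty": -15, "tz": 0, "ax": 0, "ay": 0, "az": -7}, {"gripper": 80, "tx": 80, "ty": -30, "tz": 5, "ax": 0, "ay": 0, "az": -14}, {"gripper": 80, "tx": 120, "ty": -45, "tz": 10, "ax": 0, "ay": 0, "az": -21}, {"gripper": 80, "tx": 160, "ty": -60, "tz": 15, "ax": 0, "ay": 0, "az": -28}, {"gripper": 80, "tx": 200, "ty": -75, "tz": 20, "ax": 0, "ay": 0, "az": -35}, {"gripper": 80, "tx": 235, "ty": -88, "tz": 25, "ax": 0, "ay": 0, "az": -42}, {"gripper": 80, "tx": 270, "ty": -102, "tz": 30, "ax": 0, "ay": 0, "az": -49}, {"gripper": 80, "tx": 300, "ty": -113, "tz": 30, "ax": 0, "ay": 0, "az": -56}], "newtons": 40}}

```text
t: 0.77
eef_pos: [0.5, -0.3181, 0.2001]
ee_rot: [0.747, 0.664, 0.0, -0.001]
ft_force: [0.8, -0.9, -0.5]
finger_gap: 0.0587
```

```bash
python3 - <<'E'
from h import *
st(); go(.585,-.227,.15,107)
E
```

```text
t 0.77 p [ 0.5    -0.3181  0.2001] q [ 0.724  0.407 -0.317  1.697  0.14   1.062  0.245] F [ 0.8 -0.9 -0.5] gap 0.0587
R
 [[ 0.117  0.993 -0.001]
 [ 0.993 -0.117  0.002]
 [ 0.002 -0.001 -1.   ]]
-> (0.585, -0.227, 0.15, 107) t [100.3  73.9  50.2] a [ -0.   -0.1 -23.7]
```

Call:
{"api": "move_arm", "payload": {"moves": [{"gripper": 80, "tx": 33, "ty": 24, "tz": 10, "ax": 0, "ay": 0, "az": -7}, {"gripper": 80, "tx": 66, "ty": 48, "tz": 25, "ax": 0, "ay": 0, "az": -14}, {"gripper": 80, "tx": 100, "ty": 74, "tz": 40, "ax": 0, "ay": 0, "az": -21}, {"gripper": 80, "tx": 100, "ty": 74, "tz": 50, "ax": 0, "ay": 0, "az": -23.7}, {"gripper": 80, "tx": 100, "ty": 74, "tz": 50, "ax": 0, "ay": 0, "az": -23.7}]}}

```text
t: 1.18
eef_pos: [0.5851, -0.2271, 0.1481]
ee_rot: [0.595, 0.804, 0.001, -0.002]
ft_force: [-0.6, -0.4, 0.2]
finger_gap: 0.0581
```

```bash
python3 - <<'E'
from h import *
st(); go(.585,-.227,.022,107)
c=cam('wrist'); save(c,'w1'); c=cam('top'); save(c,'t2')
E
```

```text
t 1.18 p [ 0.5851 -0.2271  0.1481] q [ 0.587  0.532 -0.414  1.652  0.24   1.012  0.392] F [-0.6 -0.4  0.2] gap 0.0581
R
 [[-0.292  0.956 -0.003]
 [ 0.956  0.292  0.004]
 [ 0.005 -0.002 -1.   ]]
-> (0.585, -0.227, 0.022, 107) t [ -0.4   0.2 126.1] a [-0.1 -0.3  0. ]
```

View pics/w1.png

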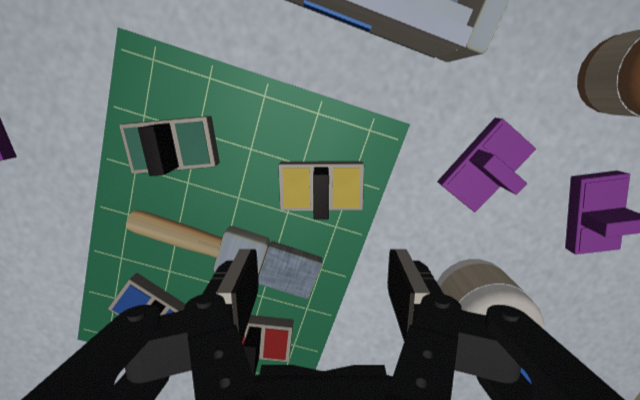

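Call:
{"api": "move_arm", "payload": {"moves": [{"gripper": 80, "tx": 0, "ty": 0, "tz": 40, "ax": 0, "ay": 0, "az": 0}, {"gripper": 80, "tx": 0, "ty": 0, "tz": 80, "ax": 0, "ay": 0, "az": 0}, {"gripper": 80, "tx": 0, "ty": 0, "tz": 110, "ax": 0, "ay": 0, "az": 0}, {"gripper": 80, "tx": 0, "ty": 0, "tz": 126, "ax": 0, "ay": 0, "az": 0}, {"gripper": 255, "tx": 0, "ty": 0, "tz": 126, "ax": 0, "ay": 0, "az": 0}, {"gripper": 255, "tx": 0, "ty": 0, "tz": 126, "ax": 0, "ay": 0, "az": 0}, {"gripper": 255, "tx": 0, "ty": 0, "tz": 126, "ax": 0, "ay": 0, "az": 0}, {"gripper": 255, "tx": 0, "ty": 0, "tz": 126, "ax": 0, "ay": 0, "az": 0}]}}

```text
t: 1.95
eef_pos: [0.5858, -0.2329, 0.0277]
ee_rot: [0.599, 0.801, 0.0, 0.002]
ft_force: [-3.6, -0.5, 13.9]
finger_gap: 0.0107
```

Call:
{"api": "move_arm", "payload": {"moves": [{"gripper": 255, "tx": 0, "ty": 0, "tz": 0, "ax": 0, "ay": 0, "az": 0}, {"gripper": 255, "tx": 0, "ty": 0, "tz": 0, "ax": 0, "ay": 0, "az": 0}, {"gripper": 255, "tx": 0, "ty": 0, "tz": -40, "ax": 0, "ay": 0, "az": 0}, {"gripper": 255, "tx": 0, "ty": 0, "tz": -80, "ax": 0, "ay": 0, "az": 0}, {"gripper": 255, "tx": 0, "ty": 0, "tz": -120, "ax": 0, "ay": 0, "az": 0}, {"gripper": 255, "tx": 0, "ty": 0, "tz": -150, "ax": 0, "ay": 0, "az": 0}]}}

```text
t: 2.45
eef_pos: [0.5854, -0.2318, 0.1796]
ee_rot: [0.598, 0.801, 0.001, 0.002]
ft_force: [1.0, 0.3, -1.0]
finger_gap: 0.0108
```

```bash
python3 - <<'E'
from h import *
st()
a=np.radians(-1.3)
for y in(.084,.028,-.028,-.084):
    p=np.array([.579,.052])+np.array([-np.sin(a)*y+.003,np.cos(a)*y]); print(np.round(p,4))
go(.584,.136,.15,88.7)
E
```

```text
t 2.45 p [ 0.5854 -0.2318  0.1796] q [ 0.599  0.499 -0.421  1.624  0.226  1.063  0.401] F [ 1.   0.3 -1. ] gap 0.0108
R
 [[-0.284  0.959  0.004]
 [ 0.959  0.284 -0.001]
 [-0.002  0.003 -1.   ]]
[0.5839 0.136 ]
[0.5826 0.08  ]
[0.5814 0.024 ]
[ 0.5801 -0.032 ]
-> (0.584, 0.136, 0.15, 88.7) t [353.1 103.   29.2] a [ 0.2  0.1 17.8]
```

```bash
python3 - <<'E'
from h import *
c=cam('wrist'); save(c,'w2')
E
```

```text
(no output)
```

View pics/w2.png

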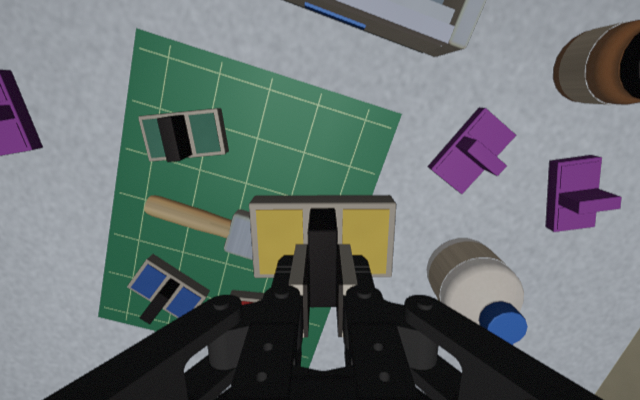

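Call:
{"api": "move_arm", "payload": {"moves": [{"gripper": 255, "tx": 38, "ty": 11, "tz": 0, "ax": 0, "ay": 0, "az": 6}, {"gripper": 255, "tx": 76, "ty": 22, "tz": 5, "ax": 0, "ay": 0, "az": 12}, {"gripper": 255, "tx": 114, "ty": 33, "tz": 10, "ax": 0, "ay": 0, "az": 17.8}, {"gripper": 255, "tx": 152, "ty": 44, "tz": 15, "ax": 0, "ay": 0, "az": 17.8}, {"gripper": 255, "tx": 190, "ty": 55, "tz": 20, "ax": 0, "ay": 0, "az": 17.8}, {"gripper": 255, "tx": 228, "ty": 66, "tz": 25, "ax": 0, "ay": 0, "az": 17.8}, {"gripper": 255, "tx": 266, "ty": 77, "tz": 29, "ax": 0, "ay": 0, "az": 17.8}, {"gripper": 255, "tx": 304, "ty": 88, "tz": 29, "ax": 0, "ay": 0, "az": 17.8}]}}

```text
t: 3.17
eef_pos: [0.5818, 0.0863, 0.1461]
ee_rot: [0.715, 0.699, -0.0, 0.0]
ft_force: [-0.4, -0.4, -1.0]
finger_gap: 0.0108
```

```bash
python3 - <<'E'
from h import *
st(); go(.584,.136,.10,88.7)
E
```

```text
t 3.17 p [0.5818 0.0863 0.1461] q [ 0.084  0.471 -0.421  1.758  0.229  0.961 -0.451] F [-0.4 -0.4 -1. ] gap 0.0108
R
 [[ 0.023  1.    -0.   ]
 [ 1.    -0.023 -0.   ]
 [-0.    -0.    -1.   ]]
-> (0.584, 0.136, 0.1, 88.7) t [49.7  1.  46.1] a [-0.  0. -0.]
```

Call:
{"api": "move_arm", "payload": {"moves": [{"gripper": 255, "tx": 30, "ty": 0, "tz": 0, "ax": 0, "ay": 0, "az": 0}, {"gripper": 255, "tx": 50, "ty": 1, "tz": 20, "ax": 0, "ay": 0, "az": 0}, {"gripper": 255, "tx": 50, "ty": 1, "tz": 50, "ax": 0, "ay": 0, "az": 0}, {"gripper": 255, "tx": 50, "ty": 1, "tz": 80, "ax": 0, "ay": 0, "az": 0}, {"gripper": 255, "tx": 50, "ty": 1, "tz": 105, "ax": 0, "ay": 0, "az": 0}, {"gripper": 255, "tx": 50, "ty": 1, "tz": 113, "ax": 0, "ay": 0, "az": 0}, {"gripper": 255, "tx": 50, "ty": 1, "tz": 113, "ax": 0, "ay": 0, "az": 0}]}}

```text
t: 3.75
eef_pos: [0.5834, 0.1345, 0.0321]
ee_rot: [0.715, 0.699, -0.001, -0.001]
ft_force: [0.3, 0.9, -1.0]
finger_gap: 0.0112
```

```bash
python3 - <<'E'
from h import *
st(); go(.584,.136,.031,88.7)
c=cam('top');save(c,'t3')
E
```

```text
t 3.75 p [0.5834 0.1345 0.0321] q [-0.035  0.633 -0.376  1.807  0.319  0.765 -0.599] F [ 0.3  0.9 -1. ] gap 0.0112
R
 [[ 0.022  1.    -0.003]
 [ 1.    -0.022 -0.001]
 [-0.001 -0.003 -1.   ]]
-> (0.584, 0.136, 0.031, 88.7) t [1.5 0.6 1.1] a [-0.2  0.1  0. ]
```

Nearly on the floor, no contact force. Lower 2 mm, release, lift.

Call:
{"api": "move_arm", "payload": {"moves": [{"gripper": 255, "tx": 0, "ty": 0, "tz": 2, "ax": 0, "ay": 0, "az": 0}, {"gripper": 180, "tx": 0, "ty": 0, "tz": 2, "ax": 0, "ay": 0, "az": 0}, {"gripper": 180, "tx": 0, "ty": 0, "tz": 2, "ax": 0, "ay": 0, "az": 0}, {"gripper": 170, "tx": 0, "ty": 0, "tz": -2, "ax": 0, "ay": 0, "az": 0}, {"gripper": 160, "tx": 0, "ty": 0, "tz": -40, "ax": 0, "ay": 0, "az": 0}, {"gripper": 120, "tx": 0, "ty": 0, "tz": -80, "ax": 0, "ay": 0, "az": 0}, {"gripper": 80, "tx": 0, "ty": 0, "tz": -118, "ax": 0, "ay": 0, "az": 0}]}}

```text
t: 4.38
eef_pos: [0.5844, 0.1347, 0.1533]
ee_rot: [0.715, 0.699, -0.0, -0.0]
ft_force: [1.5, 0.3, -0.2]
finger_gap: 0.0553
```

```bash
cat >> h.py <<'E'
def fins(c,lo=.03,hi=.06):
    P=pts(c); X,Y,Z=[P[...,i] for i in range(3)]; hsv=cv2.cvtColor(c['pixels'],cv2.COLOR_RGB2HSV)
    m=(Z>lo)&(Z<hi)&(X>.38)&(X<.66)&(Y<.18)&(Y>-.5)&(hsv[...,2]<70)
    n,l,s,ce=cv2.connectedComponentsWithStats(m.astype(np.uint8))
    for i in range(1,n):
        if s[i,4]>15:
            q=P[l==i]; mu=q.mean(0); e,v=np.linalg.eigh(np.cov(q[:,:2].T)); a=np.degrees(np.arctan2(v[1,1],v[0,1]))%180
            u0,v0=np.round(ce[i]).astype(int); k=hsv[v0-9:v0+10,u0-9:u0+10].reshape(-1,3); k=k[(k[:,1]>120)&(k[:,2]>60)]
            print('fin',s[i,4],np.round(mu,3),'yaw',round(a,1),np.round(2*np.sqrt(e*3),3),'hue',np.median(k[:,0]) if len(k) else None)
E
python3 - <<'E'
from h import *
st(); c=cam('top'); save(c,'t4'); fins(c)
E
```

```text
t 4.38 p [0.5844 0.1347 0.1533] q [ 0.01   0.483 -0.431  1.722  0.234  0.988 -0.53 ] F [ 1.5  0.3 -0.2] gap 0.0553
R
 [[ 0.022  1.    -0.   ]
 [ 1.    -0.022  0.   ]
 [ 0.    -0.    -1.   ]]
fin 83 [ 0.643 -0.004  0.042] yaw 87.6 [0.002 0.177] hue None
fin 55 [ 0.567 -0.392  0.043] yaw 99.9 [0.013 0.039] hue 3.0
fin 58 [ 0.468 -0.391  0.042] yaw 67.8 [0.013 0.038] hue 109.0
fin 46 [ 0.457 -0.23   0.044] yaw 110.6 [0.011 0.039] hue 76.0
```

Call:
{"api": "move_arm", "payload": {"moves": [{"gripper": 80, "tx": -38, "ty": 0, "tz": 0, "ax": 0, "ay": 0, "az": 0}, {"gripper": 80, "tx": -76, "ty": 0, "tz": 0, "ax": 0, "ay": 0, "az": 0}, {"gripper": 80, "tx": -114, "ty": -1, "tz": 0, "ax": 0, "ay": 0, "az": 0}, {"gripper": 80, "tx": -152, "ty": -1, "tz": 0, "ax": 0, "ay": 0, "az": 0}, {"gripper": 80, "tx": -190, "ty": -2, "tz": 0, "ax": 0, "ay": 0, "az": 0}, {"gripper": 80, "tx": -228, "ty": -2, "tz": 0, "ax": 0, "ay": 0, "az": 0}, {"gripper": 80, "tx": -266, "ty": -3, "tz": 0, "ax": 0, "ay": 0, "az": 0}, {"gripper": 80, "tx": -304, "ty": -3, "tz": 0, "ax": 0, "ay": 0, "az": 0}]}}

```text
t: 5.1
eef_pos: [0.5746, -0.1712, 0.1521]
ee_rot: [0.715, 0.699, 0.0, 0.001]
ft_force: [0.5, -0.2, -0.3]
finger_gap: 0.0589
```

Call:
{"api": "move_arm", "payload": {"moves": [{"gripper": 80, "tx": -38, "ty": 0, "tz": 0, "ax": 0, "ay": 0, "az": -2}, {"gripper": 80, "tx": -76, "ty": 0, "tz": 10, "ax": 0, "ay": 0, "az": -4}, {"gripper": 80, "tx": -114, "ty": -1, "tz": 20, "ax": 0, "ay": 0, "az": -6}, {"gripper": 80, "tx": -152, "ty": -1, "tz": 20, "ax": 0, "ay": 0, "az": -8}, {"gripper": 80, "tx": -190, "ty": -2, "tz": 20, "ax": 0, "ay": 0, "az": -10}, {"gripper": 80, "tx": -215, "ty": -2, "tz": 20, "ax": 0, "ay": 0, "az": -11.3}, {"gripper": 80, "tx": -223, "ty": -3, "tz": 20, "ax": 0, "ay": 0, "az": -11.3}]}}

```text
t: 5.68
eef_pos: [0.5648, -0.3986, 0.1313]
ee_rot: [0.645, 0.764, -0.001, 0.001]
ft_force: [-1.0, -0.7, 0.5]
finger_gap: 0.0586
```

```bash
python3 - <<'E'
from h import *
st(); c=cam('scene'); save(c,'s2'); go(.567,-.392,.030,100)
c=cam('wrist'); save(c,'w3'); print(np.round(-c['R'].T@c['t'],3))
hsv=cv2.cvtColor(c['pixels'],cv2.COLOR_RGB2HSV); m=(((hsv[...,0]<8)|(hsv[...,0]>172))&(hsv[...,1]>120)&(hsv[...,2]>60)).astype(np.uint8)
n,l,s,ce=cv2.connectedComponentsWithStats(m)
for i in range(1,n):
    if s[i,4]>200: print(s[i],ray(c,*ce[i],.017))
E
```

```text
t 5.68 p [ 0.5648 -0.3986  0.1313] q [ 0.771  0.638 -0.352  1.502  0.243  1.044  0.529] F [-1.  -0.7  0.5] gap 0.0586
R
 [[-0.169  0.986 -0.   ]
 [ 0.986  0.169 -0.003]
 [-0.003 -0.001 -1.   ]]
-> (0.567, -0.392, 0.03, 100) t [  5.5   3.2 101.2] a [-0.   0.1 -0.4]
[ 0.552 -0.322  0.273]
[ 285  167   29   42 1135] [ 0.54651818 -0.39634393  0.017     ]
[ 339  166   29   42 1174] [ 0.58689749 -0.38916024  0.017     ]
```

View pics/s2.png

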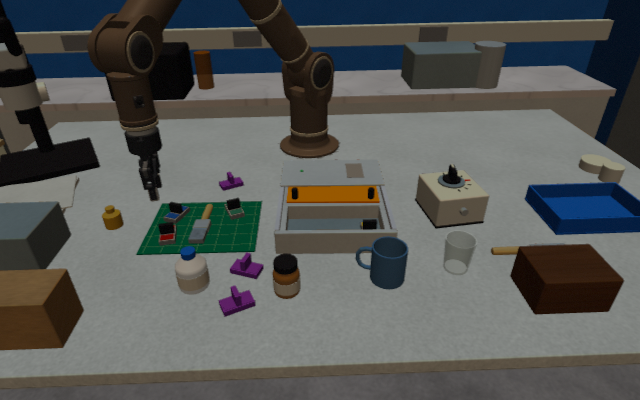

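Call:
{"api": "move_arm", "payload": {"moves": [{"gripper": 80, "tx": 5.5, "ty": 3, "tz": 35, "ax": 0, "ay": 0, "az": 0}, {"gripper": 80, "tx": 5.5, "ty": 3, "tz": 70, "ax": 0, "ay": 0, "az": 0}, {"gripper": 80, "tx": 5.5, "ty": 3, "tz": 95, "ax": 0, "ay": 0, "az": 0}, {"gripper": 80, "tx": 5.5, "ty": 3, "tz": 102, "ax": 0, "ay": 0, "az": 0}, {"gripper": 255, "tx": 5.5, "ty": 3, "tz": 102, "ax": 0, "ay": 0, "az": 0}, {"gripper": 255, "tx": 5.5, "ty": 3, "tz": 102, "ax": 0, "ay": 0, "az": 0}, {"gripper": 255, "tx": 5.5, "ty": 3, "tz": 102, "ax": 0, "ay": 0, "az": 0}, {"gripper": 255, "tx": 5.5, "ty": 3, "tz": 102, "ax": 0, "ay": 0, "az": 0}]}}

```text
t: 6.45
eef_pos: [0.5701, -0.3866, 0.0318]
ee_rot: [0.643, 0.766, 0.0, 0.002]
ft_force: [-3.6, 5.5, 19.8]
finger_gap: 0.0111
```

Call:
{"api": "move_arm", "payload": {"moves": [{"gripper": 255, "tx": 0, "ty": 0, "tz": 0, "ax": 0, "ay": 0, "az": 0}, {"gripper": 255, "tx": 0, "ty": 0, "tz": -30, "ax": 0, "ay": 0, "az": 0}, {"gripper": 255, "tx": 0, "ty": 0, "tz": -70, "ax": 0, "ay": 0, "az": 0}, {"gripper": 255, "tx": 0, "ty": 0, "tz": -110, "ax": 0, "ay": 0, "az": 0}, {"gripper": 255, "tx": 0, "ty": 0, "tz": -125, "ax": 0, "ay": 0, "az": 0}]}}

```text
t: 6.87
eef_pos: [0.5713, -0.3873, 0.1615]
ee_rot: [0.643, 0.766, 0.001, 0.004]
ft_force: [1.7, -0.6, -0.1]
finger_gap: 0.0109
```

```bash
python3 - <<'E'
from h import *
st(); go(.5826,.08,.15,88.7); c=cam('wrist'); save(c,'w4')
c=cam('top'); fins(c)
E
```

```text
t 6.87 p [ 0.5713 -0.3873  0.1615] q [ 0.762  0.604 -0.364  1.484  0.232  1.086  0.525] F [ 1.7 -0.6 -0.1] gap 0.0109
R
 [[-0.173  0.985  0.007]
 [ 0.985  0.173 -0.004]
 [-0.006  0.007 -1.   ]]
-> (0.5826, 0.08, 0.15, 88.7) t [458.3  92.1   9.6] a [ 0.4  0.3 11.3]
fin 130 [0.645 0.043 0.041] yaw 87.7 [0.002 0.26 ] hue None
fin 47 [0.586 0.139 0.047] yaw 88.0 [0.011 0.036] hue 23.0
fin 59 [ 0.468 -0.391  0.043] yaw 67.7 [0.013 0.039] hue 109.0
fin 45 [ 0.457 -0.23   0.044] yaw 111.6 [0.011 0.038] hue 77.0
```

Call:
{"api": "move_arm", "payload": {"moves": [{"gripper": 255, "tx": 39, "ty": 8, "tz": 0, "ax": 0, "ay": 0, "az": 0}, {"gripper": 255, "tx": 78, "ty": 16, "tz": 0, "ax": 0, "ay": 0, "az": 0}, {"gripper": 255, "tx": 117, "ty": 24, "tz": 0, "ax": 0, "ay": 0, "az": 0}, {"gripper": 255, "tx": 156, "ty": 32, "tz": 0, "ax": 0, "ay": 0, "az": 0}, {"gripper": 255, "tx": 195, "ty": 40, "tz": 0, "ax": 0, "ay": 0, "az": 0}, {"gripper": 255, "tx": 234, "ty": 48, "tz": 0, "ax": 0, "ay": 0, "az": 0}, {"gripper": 255, "tx": 273, "ty": 56, "tz": 0, "ax": 0, "ay": 0, "az": 0}, {"gripper": 255, "tx": 312, "ty": 64, "tz": 0, "ax": 0, "ay": 0, "az": 0}]}}

```text
t: 7.63
eef_pos: [0.5766, -0.0661, 0.1536]
ee_rot: [0.643, 0.766, -0.0, -0.0]
ft_force: [0.9, 0.2, -0.3]
finger_gap: 0.0107
```

Call:
{"api": "move_arm", "payload": {"moves": [{"gripper": 255, "tx": 39, "ty": 8, "tz": 0, "ax": 0.1, "ay": 0.1, "az": 3}, {"gripper": 255, "tx": 78, "ty": 15, "tz": 0, "ax": 0.2, "ay": 0.2, "az": 6}, {"gripper": 255, "tx": 117, "ty": 23, "tz": 5, "ax": 0.3, "ay": 0.3, "az": 9}, {"gripper": 255, "tx": 140, "ty": 28, "tz": 10, "ax": 0.4, "ay": 0.3, "az": 11.3}, {"gripper": 255, "tx": 150, "ty": 28, "tz": 10, "ax": 0.4, "ay": 0.3, "az": 11.3}, {"gripper": 255, "tx": 150, "ty": 28, "tz": 10, "ax": 0.4, "ay": 0.3, "az": 11.3}]}}

```text
t: 8.13
eef_pos: [0.5778, 0.0882, 0.1434]
ee_rot: [0.713, 0.701, -0.001, -0.005]
ft_force: [0.1, -0.3, -0.7]
finger_gap: 0.011
```

```bash
python3 - <<'E'
from h import *
st(); go(.5826,.084,.036,88.7)
E
```

```text
t 8.13 p [0.5778 0.0882 0.1434] q [ 0.091  0.475 -0.431  1.762  0.225  0.962 -0.445] F [ 0.1 -0.3 -0.7] gap 0.011
R
 [[ 0.017  1.    -0.009]
 [ 1.    -0.017  0.006]
 [ 0.006 -0.009 -1.   ]]
-> (0.5826, 0.084, 0.036, 88.7) t [ -4.7   5.9 107.4] a [-0.5 -0.3  0.3]
```

Call:
{"api": "move_arm", "payload": {"moves": [{"gripper": 255, "tx": -5, "ty": 6, "tz": 30, "ax": -0.4, "ay": -0.3, "az": 0}, {"gripper": 255, "tx": -5, "ty": 6, "tz": 60, "ax": -0.4, "ay": -0.3, "az": 0}, {"gripper": 255, "tx": -5, "ty": 6, "tz": 90, "ax": -0.4, "ay": -0.3, "az": 0}, {"gripper": 255, "tx": -5, "ty": 6, "tz": 104, "ax": -0.4, "ay": -0.3, "az": 0}, {"gripper": 255, "tx": -5, "ty": 6, "tz": 107, "ax": -0.4, "ay": -0.3, "az": 0}, {"gripper": 255, "tx": -5, "ty": 6, "tz": 107, "ax": -0.4, "ay": -0.3, "az": 0}]}}

```text
t: 8.63
eef_pos: [0.5834, 0.0773, 0.0359]
ee_rot: [0.716, 0.698, -0.002, -0.0]
ft_force: [0.5, 0.2, -0.4]
finger_gap: 0.0105
```

```bash
python3 - <<'E'
from h import *
st()
E
```

```text
t 8.63 p [0.5834 0.0773 0.0359] q [ 0.059  0.614 -0.373  1.831  0.313  0.758 -0.507] F [ 0.5  0.2 -0.4] gap 0.0105
R
 [[ 0.024  1.    -0.003]
 [ 1.    -0.024 -0.002]
 [-0.003 -0.003 -1.   ]]
```

Call:
{"api": "move_arm", "payload": {"moves": [{"gripper": 255, "tx": 0, "ty": 0, "tz": 2, "ax": 0, "ay": 0, "az": 0}, {"gripper": 180, "tx": 0, "ty": 0, "tz": 2, "ax": 0, "ay": 0, "az": 0}, {"gripper": 180, "tx": 0, "ty": 0, "tz": 2, "ax": 0, "ay": 0, "az": 0}, {"gripper": 170, "tx": 0, "ty": 0, "tz": -2, "ax": 0, "ay": 0, "az": 0}, {"gripper": 160, "tx": 0, "ty": 0, "tz": -40, "ax": 0, "ay": 0, "az": 0}, {"gripper": 120, "tx": 0, "ty": 0, "tz": -80, "ax": 0, "ay": 0, "az": 0}, {"gripper": 80, "tx": 0, "ty": 0, "tz": -118, "ax": 0, "ay": 0, "az": 0}]}}

```text
t: 9.22
eef_pos: [0.584, 0.0804, 0.1572]
ee_rot: [0.715, 0.699, -0.0, -0.0]
ft_force: [1.4, -0.3, -0.4]
finger_gap: 0.0551
```

```bash
python3 - <<'E'
from h import *
st(); go(.468,-.391,.14,68)
c=cam('top'); fins(c)
E
```

```text
t 9.22 p [0.584  0.0804 0.1572] q [ 0.102  0.462 -0.431  1.744  0.226  0.985 -0.437] F [ 1.4 -0.3 -0.4] gap 0.0551
R
 [[ 0.022  1.    -0.001]
 [ 1.    -0.022 -0.   ]
 [-0.    -0.001 -1.   ]]
-> (0.468, -0.391, 0.14, 68) t [-473.8 -105.5   17.5] a [-0.   0.  20.7]
fin 53 [ 0.642 -0.037  0.043] yaw 88.1 [0.002 0.091] hue None
fin 25 [0.585 0.147 0.047] yaw 71.5 [0.011 0.02 ] hue 23.0
fin 59 [ 0.468 -0.391  0.043] yaw 67.0 [0.013 0.038] hue 109.0
fin 45 [ 0.457 -0.23   0.043] yaw 111.4 [0.011 0.038] hue 76.0
```

Call:
{"api": "move_arm", "payload": {"moves": [{"gripper": 80, "tx": -38, "ty": -8, "tz": 0, "ax": 0, "ay": 0, "az": 0}, {"gripper": 80, "tx": -76, "ty": -17, "tz": 0, "ax": 0, "ay": 0, "az": 0}, {"gripper": 80, "tx": -114, "ty": -25, "tz": 0, "ax": 0, "ay": 0, "az": 0}, {"gripper": 80, "tx": -152, "ty": -34, "tz": 0, "ax": 0, "ay": 0, "az": 0}, {"gripper": 80, "tx": -190, "ty": -42, "tz": 0, "ax": 0, "ay": 0, "az": 0}, {"gripper": 80, "tx": -228, "ty": -51, "tz": 0, "ax": 0, "ay": 0, "az": 0}, {"gripper": 80, "tx": -266, "ty": -59, "tz": 0, "ax": 0, "ay": 0, "az": 0}, {"gripper": 80, "tx": -304, "ty": -68, "tz": 0, "ax": 0, "ay": 0, "az": 0}]}}

```text
t: 9.93
eef_pos: [0.509, -0.224, 0.1565]
ee_rot: [0.715, 0.699, -0.0, 0.001]
ft_force: [0.5, -0.3, -0.4]
finger_gap: 0.0582
```

Call:
{"api": "move_arm", "payload": {"moves": [{"gripper": 80, "tx": -38, "ty": -8, "tz": 0, "ax": 0, "ay": 0, "az": 5}, {"gripper": 80, "tx": -76, "ty": -17, "tz": 5, "ax": 0, "ay": 0, "az": 10}, {"gripper": 80, "tx": -114, "ty": -25, "tz": 10, "ax": 0, "ay": 0, "az": 15}, {"gripper": 80, "tx": -145, "ty": -32, "tz": 17, "ax": 0, "ay": 0, "az": 20.7}, {"gripper": 80, "tx": -165, "ty": -37, "tz": 17, "ax": 0, "ay": 0, "az": 20.7}, {"gripper": 80, "tx": -168, "ty": -37, "tz": 17, "ax": 0, "ay": 0, "az": 20.7}, {"gripper": 80, "tx": -168, "ty": -37, "tz": 17, "ax": 0, "ay": 0, "az": 20.7}]}}

```text
t: 10.52
eef_pos: [0.468, -0.3909, 0.139]
ee_rot: [0.83, 0.558, -0.0, 0.001]
ft_force: [0.0, 0.0, 1.5]
finger_gap: 0.0583
```

```bash
cat >> h.py <<'E'
def wcar(h0,h1,smin=100,vmin=40):
    c=cam('wrist'); hsv=cv2.cvtColor(c['pixels'],cv2.COLOR_RGB2HSV).astype(int); H=hsv[...,0]
    m=((H>=h0)&(H<=h1)&(hsv[...,1]>smin)&(hsv[...,2]>vmin)).astype(np.uint8)
    n,l,s,ce=cv2.connectedComponentsWithStats(m)
    for i in range(1,n):
        if 300<s[i,4]<6000: print('wrist',s[i],np.round(ray(c,*ce[i],.017),4))
    return c
E
python3 - <<'E'
from h import *
st(); save(wcar(100,128),'w5'); go(.468,-.391,.031,68)
E
```

```text
t 10.52 p [ 0.468  -0.3909  0.139 ] q [ 0.78   0.487 -0.224  1.721  0.13   0.947  0.119] F [0.  0.  1.5] gap 0.0583
R
 [[ 0.377  0.926 -0.   ]
 [ 0.926 -0.377 -0.001]
 [-0.001  0.    -1.   ]]
wrist [ 283  172   28   40 1077] [ 0.4484 -0.3845  0.017 ]
wrist [ 335  172   28   40 1081] [ 0.4863 -0.4     0.017 ]
-> (0.468, -0.391, 0.031, 68) t [-2.100e+00 -1.000e-01  1.081e+02] a [0. 0. 0.]
```

Call:
{"api": "move_arm", "payload": {"moves": [{"gripper": 80, "tx": -1, "ty": 0, "tz": 35, "ax": 0, "ay": 0, "az": 0}, {"gripper": 80, "tx": -1, "ty": 0, "tz": 70, "ax": 0, "ay": 0, "az": 0}, {"gripper": 80, "tx": -1, "ty": 0, "tz": 100, "ax": 0, "ay": 0, "az": 0}, {"gripper": 80, "tx": -1, "ty": 0, "tz": 108, "ax": 0, "ay": 0, "az": 0}, {"gripper": 255, "tx": -1, "ty": 0, "tz": 108, "ax": 0, "ay": 0, "az": 0}, {"gripper": 255, "tx": -1, "ty": 0, "tz": 108, "ax": 0, "ay": 0, "az": 0}, {"gripper": 255, "tx": -1, "ty": 0, "tz": 108, "ax": 0, "ay": 0, "az": 0}, {"gripper": 255, "tx": -1, "ty": 0, "tz": 108, "ax": 0, "ay": 0, "az": 0}]}}

```text
t: 11.23
eef_pos: [0.4696, -0.3908, 0.033]
ee_rot: [0.829, 0.559, 0.0, 0.002]
ft_force: [-2.2, 3.7, 22.9]
finger_gap: 0.0108
```

Call:
{"api": "move_arm", "payload": {"moves": [{"gripper": 255, "tx": 0, "ty": 0, "tz": 0, "ax": 0, "ay": 0, "az": 0}, {"gripper": 255, "tx": 0, "ty": 0, "tz": -30, "ax": 0, "ay": 0, "az": 0}, {"gripper": 255, "tx": 0, "ty": 0, "tz": -70, "ax": 0, "ay": 0, "az": 0}, {"gripper": 255, "tx": 0, "ty": 0, "tz": -110, "ax": 0, "ay": 0, "az": 0}, {"gripper": 255, "tx": 0, "ty": 0, "tz": -125, "ax": 0, "ay": 0, "az": 0}]}}

```text
t: 11.65
eef_pos: [0.4705, -0.3916, 0.1624]
ee_rot: [0.829, 0.559, 0.001, 0.004]
ft_force: [0.9, -0.3, -1.7]
finger_gap: 0.011
```

```bash
python3 - <<'E'
from h import *
st(); go(.582,.024,.15,88.7); c=cam('top'); save(c,'t5'); fins(c)
E
```

```text
t 11.65 p [ 0.4705 -0.3916  0.1624] q [ 0.783  0.462 -0.23   1.7    0.124  0.985  0.125] F [ 0.9 -0.3 -1.7] gap 0.011
R
 [[ 0.375  0.927  0.006]
 [ 0.927 -0.375 -0.006]
 [-0.003  0.008 -1.   ]]
-> (0.582, 0.024, 0.15, 88.7) t [427.2 -52.4  10.7] a [  0.4   0.3 -20.7]
fin 127 [0.645 0.043 0.042] yaw 87.8 [0.002 0.259] hue None
fin 55 [0.586 0.072 0.046] yaw 88.8 [0.014 0.035] hue 2.0
fin 50 [0.585 0.139 0.046] yaw 87.7 [0.012 0.036] hue 23.0
fin 44 [ 0.457 -0.23   0.044] yaw 109.9 [0.011 0.039] hue 77.0
```

Call:
{"api": "move_arm", "payload": {"moves": [{"gripper": 255, "tx": 38, "ty": -5, "tz": 0, "ax": 0, "ay": 0, "az": 0}, {"gripper": 255, "tx": 76, "ty": -9, "tz": 0, "ax": 0, "ay": 0, "az": 0}, {"gripper": 255, "tx": 114, "ty": -14, "tz": 0, "ax": 0, "ay": 0, "az": 0}, {"gripper": 255, "tx": 152, "ty": -19, "tz": 0, "ax": 0, "ay": 0, "az": 0}, {"gripper": 255, "tx": 190, "ty": -23, "tz": 0, "ax": 0, "ay": 0, "az": 0}, {"gripper": 255, "tx": 228, "ty": -28, "tz": 0, "ax": 0, "ay": 0, "az": 0}, {"gripper": 255, "tx": 266, "ty": -33, "tz": 0, "ax": 0, "ay": 0, "az": 0}, {"gripper": 255, "tx": 304, "ty": -37, "tz": 0, "ax": 0, "ay": 0, "az": 0}]}}

```text
t: 12.37
eef_pos: [0.5477, -0.0927, 0.1558]
ee_rot: [0.829, 0.559, -0.0, 0.0]
ft_force: [-0.0, 0.0, -2.3]
finger_gap: 0.0109
```

Call:
{"api": "move_arm", "payload": {"moves": [{"gripper": 255, "tx": 38, "ty": -5, "tz": 0, "ax": 0, "ay": 0, "az": -6}, {"gripper": 255, "tx": 76, "ty": -10, "tz": 0, "ax": 0, "ay": 0, "az": -12}, {"gripper": 255, "tx": 105, "ty": -13, "tz": 5, "ax": 0, "ay": 0, "az": -18}, {"gripper": 255, "tx": 119, "ty": -15, "tz": 10, "ax": 0, "ay": 0, "az": -20.7}, {"gripper": 255, "tx": 119, "ty": -15, "tz": 10, "ax": 0, "ay": 0, "az": -20.7}, {"gripper": 255, "tx": 119, "ty": -15, "tz": 10, "ax": 0, "ay": 0, "az": -20.7}]}}

```text
t: 12.87
eef_pos: [0.578, 0.0217, 0.1449]
ee_rot: [0.715, 0.699, -0.001, -0.0]
ft_force: [0.4, -0.3, -1.0]
finger_gap: 0.0107
```

```bash
python3 - <<'E'
from h import *
st(); go(.582,.018,.037,88.7)
E
```

```text
t 12.87 p [0.578  0.0217 0.1449] q [ 0.196  0.458 -0.422  1.782  0.225  0.95  -0.342] F [ 0.4 -0.3 -1. ] gap 0.0107
R
 [[ 0.023  1.    -0.002]
 [ 1.    -0.023 -0.001]
 [-0.001 -0.001 -1.   ]]
-> (0.582, 0.018, 0.037, 88.7) t [ -3.4   4.2 107.9] a [-0.1  0.1  0. ]
```

Call:
{"api": "move_arm", "payload": {"moves": [{"gripper": 255, "tx": -3, "ty": 4, "tz": 30, "ax": 0, "ay": 0, "az": 0}, {"gripper": 255, "tx": -3, "ty": 4, "tz": 60, "ax": 0, "ay": 0, "az": 0}, {"gripper": 255, "tx": -3, "ty": 4, "tz": 90, "ax": 0, "ay": 0, "az": 0}, {"gripper": 255, "tx": -3, "ty": 4, "tz": 104, "ax": 0, "ay": 0, "az": 0}, {"gripper": 255, "tx": -3, "ty": 4, "tz": 109, "ax": 0, "ay": 0, "az": 0}, {"gripper": 255, "tx": -3, "ty": 4, "tz": 109, "ax": 0, "ay": 0, "az": 0}]}}

```text
t: 13.37
eef_pos: [0.5813, 0.0155, 0.0364]
ee_rot: [0.717, 0.698, -0.002, 0.0]
ft_force: [-0.3, -0.1, -1.4]
finger_gap: 0.0106
```

Call:
{"api": "move_arm", "payload": {"moves": [{"gripper": 180, "tx": 0, "ty": 0, "tz": 0, "ax": 0, "ay": 0, "az": 0}, {"gripper": 180, "tx": 0, "ty": 0, "tz": 0, "ax": 0, "ay": 0, "az": 0}, {"gripper": 170, "tx": 0, "ty": 0, "tz": -4, "ax": 0, "ay": 0, "az": 0}, {"gripper": 160, "tx": 0, "ty": 0, "tz": -42, "ax": 0, "ay": 0, "az": 0}, {"gripper": 120, "tx": 0, "ty": 0, "tz": -82, "ax": 0, "ay": 0, "az": 0}, {"gripper": 80, "tx": 0, "ty": 0, "tz": -118, "ax": 0, "ay": 0, "az": 0}]}}

```text
t: 13.87
eef_pos: [0.5823, 0.0181, 0.1564]
ee_rot: [0.715, 0.699, -0.0, 0.0]
ft_force: [1.5, 0.5, 0.1]
finger_gap: 0.055
```

```bash
python3 - <<'E'
from h import *
st(); go(.457,-.231,.14,111.5)
c=cam('top'); fins(c)
E
```

```text
t 13.87 p [0.5823 0.0181 0.1564] q [ 0.206  0.451 -0.427  1.762  0.22   0.976 -0.33 ] F [1.5 0.5 0.1] gap 0.055
R
 [[ 0.023  1.    -0.   ]
 [ 1.    -0.023 -0.001]
 [-0.001 -0.    -1.   ]]
-> (0.457, -0.231, 0.14, 111.5) t [-252.  -119.5   16.6] a [ -0.    0.  -22.8]
fin 41 [0.649 0.129 0.042] yaw 87.5 [0.002 0.076] hue None
fin 50 [0.586 0.074 0.047] yaw 87.7 [0.014 0.031] hue 2.0
fin 48 [0.586 0.139 0.046] yaw 88.9 [0.012 0.036] hue 23.0
fin 46 [ 0.457 -0.23   0.043] yaw 111.5 [0.011 0.039] hue 76.0
```

Call:
{"api": "move_arm", "payload": {"moves": [{"gripper": 80, "tx": -34, "ty": -16, "tz": 0, "ax": 0, "ay": 0, "az": -3}, {"gripper": 80, "tx": -68, "ty": -32, "tz": 0, "ax": 0, "ay": 0, "az": -6}, {"gripper": 80, "tx": -102, "ty": -48, "tz": 0, "ax": 0, "ay": 0, "az": -9}, {"gripper": 80, "tx": -136, "ty": -64, "tz": 0, "ax": 0, "ay": 0, "az": -12}, {"gripper": 80, "tx": -170, "ty": -80, "tz": 0, "ax": 0, "ay": 0, "az": -15}, {"gripper": 80, "tx": -204, "ty": -96, "tz": 5, "ax": 0, "ay": 0, "az": -18}, {"gripper": 80, "tx": -236, "ty": -112, "tz": 10, "ax": 0, "ay": 0, "az": -21}, {"gripper": 80, "tx": -252, "ty": -119.5, "tz": 16, "ax": 0, "ay": 0, "az": -22.8}]}}

```text
t: 14.58
eef_pos: [0.4545, -0.2359, 0.139]
ee_rot: [0.564, 0.826, -0.002, 0.001]
ft_force: [-0.3, 0.2, 0.3]
finger_gap: 0.0582
```

```bash
python3 - <<'E'
from h import *
st(); c=wcar(72,95,60,30); save(c,'w6'); go(.457,-.231,.031,111.5)
c=cam('top'); fins(c)
E
```

```text
t 14.58 p [ 0.4545 -0.2359  0.139 ] q [ 0.746  0.364 -0.449  1.946  0.207  0.875  0.561] F [-0.3  0.2  0.3] gap 0.0582
R
 [[-0.364  0.931 -0.001]
 [ 0.931  0.364 -0.003]
 [-0.003 -0.002 -1.   ]]
wrist [ 304  100   70   57 2620] [ 0.4486 -0.1895  0.017 ]
wrist [ 362  122   62   67 2456] [ 0.4938 -0.19    0.017 ]
wrist [ 404  143   69   65 2583] [ 0.535 -0.192  0.017]
wrist [ 288  164   28   41 1088] [ 0.4369 -0.2378  0.017 ]
wrist [ 340  164   27   40 1072] [ 0.4752 -0.2225  0.017 ]
wrist [ 451  164   69   62 2452] [ 0.5778 -0.1925  0.017 ]
wrist [ 334  180   66   55 1568] [ 0.4974 -0.2373  0.017 ]
wrist [ 381  193   66   59 2262] [ 0.5347 -0.2348  0.017 ]
wrist [ 268  203   63   51 1877] [ 0.4487 -0.2746  0.017 ]
wrist [ 427  211   66   58 2160] [ 0.5774 -0.2352  0.017 ]
wrist [ 317  220   61   53 1881] [ 0.4917 -0.2749  0.017 ]
wrist [369 238  54  32 652] [ 0.5275 -0.2682  0.017 ]
wrist [ 257  246   48   54 1266] [ 0.4473 -0.325   0.017 ]
wrist [421 255  47  42 934] [ 0.5813 -0.269   0.017 ]
wrist [ 298  278   50   37 1092] [ 0.4909 -0.3282  0.017 ]
wrist [ 247  290   47   47 1391] [ 0.4519 -0.3619  0.017 ]
wrist [ 281  303   57   48 1651] [ 0.4906 -0.3626  0.017 ]
wrist [342 304  45  26 415] [ 0.5327 -0.3361  0.017 ]
wrist [ 324  318   57   47 1583] [ 0.5335 -0.3631  0.017 ]
wrist [242 329  36  41 954] [ 0.454 -0.402  0.017]
wrist [366 333  38  42 893] [ 0.5691 -0.3629  0.017 ]
wrist [270 340  51  30 922] [ 0.489  -0.3979  0.017 ]
wrist [315 354  39  17 364] [ 0.5246 -0.3937  0.017 ]
-> (0.457, -0.231, 0.031, 111.5) t [  5.1   6.7 106.6] a [-0.2  0.1 -0.2]
fin 131 [0.645 0.044 0.042] yaw 87.7 [0.002 0.269] hue None
fin 57 [0.586 0.072 0.047] yaw 89.3 [0.015 0.035] hue 2.0
fin 51 [0.585 0.139 0.046] yaw 88.9 [0.012 0.035] hue 23.0
fin 57 [0.582 0.012 0.046] yaw 88.5 [0.013 0.036] hue 109.0
fin 37 [ 0.456 -0.227  0.044] yaw 113.2 [0.011 0.032] hue 77.0
```

View pics/w6.png

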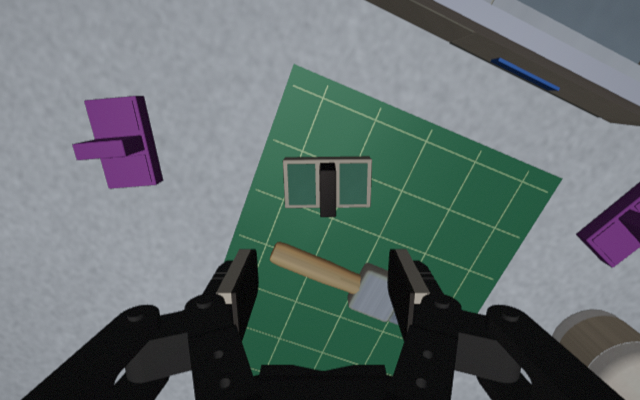

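Call:
{"api": "move_arm", "payload": {"moves": [{"gripper": 80, "tx": 4, "ty": 3.5, "tz": 35, "ax": 0, "ay": 0, "az": 0}, {"gripper": 80, "tx": 4, "ty": 3.5, "tz": 70, "ax": 0, "ay": 0, "az": 0}, {"gripper": 80, "tx": 4, "ty": 3.5, "tz": 100, "ax": 0, "ay": 0, "az": 0}, {"gripper": 80, "tx": 4, "ty": 3.5, "tz": 108, "ax": 0, "ay": 0, "az": 0}, {"gripper": 255, "tx": 4, "ty": 3.5, "tz": 108, "ax": 0, "ay": 0, "az": 0}, {"gripper": 255, "tx": 4, "ty": 3.5, "tz": 108, "ax": 0, "ay": 0, "az": 0}, {"gripper": 255, "tx": 4, "ty": 3.5, "tz": 108, "ax": 0, "ay": 0, "az": 0}, {"gripper": 255, "tx": 4, "ty": 3.5, "tz": 108, "ax": 0, "ay": 0, "az": 0}]}}

```text
t: 15.35
eef_pos: [0.4602, -0.2264, 0.0324]
ee_rot: [0.563, 0.827, -0.0, 0.001]
ft_force: [-5.0, 3.0, 25.3]
finger_gap: 0.011
```

Call:
{"api": "move_arm", "payload": {"moves": [{"gripper": 255, "tx": 0, "ty": 0, "tz": 0, "ax": 0, "ay": 0, "az": 0}, {"gripper": 255, "tx": 0, "ty": 0, "tz": -30, "ax": 0, "ay": 0, "az": 0}, {"gripper": 255, "tx": 0, "ty": 0, "tz": -70, "ax": 0, "ay": 0, "az": 0}, {"gripper": 255, "tx": 0, "ty": 0, "tz": -110, "ax": 0, "ay": 0, "az": 0}, {"gripper": 255, "tx": 0, "ty": 0, "tz": -125, "ax": 0, "ay": 0, "az": 0}]}}

```text
t: 15.77
eef_pos: [0.4615, -0.2264, 0.1616]
ee_rot: [0.563, 0.827, 0.0, 0.004]
ft_force: [0.9, -0.9, -1.2]
finger_gap: 0.011
```

```bash
python3 - <<'E'
from h import *
st(); go(.581,-.038,.15,88.7)
E
```

```text
t 15.77 p [ 0.4615 -0.2264  0.1616] q [ 0.745  0.337 -0.47   1.924  0.192  0.916  0.557] F [ 0.9 -0.9 -1.2] gap 0.011
R
 [[-0.367  0.93   0.007]
 [ 0.93   0.367 -0.004]
 [-0.006  0.005 -1.   ]]
-> (0.581, -0.038, 0.15, 88.7) t [131.5 180.2  11.6] a [ 0.3  0.3 22.8]
```

Call:
{"api": "move_arm", "payload": {"moves": [{"gripper": 255, "tx": 22, "ty": 30, "tz": 0, "ax": 0, "ay": 0, "az": 4}, {"gripper": 255, "tx": 44, "ty": 60, "tz": 0, "ax": 0, "ay": 0, "az": 8}, {"gripper": 255, "tx": 66, "ty": 90, "tz": 0, "ax": 0, "ay": 0, "az": 12}, {"gripper": 255, "tx": 88, "ty": 120, "tz": 0, "ax": 0, "ay": 0, "az": 16}, {"gripper": 255, "tx": 110, "ty": 150, "tz": 5, "ax": 0, "ay": 0, "az": 20}, {"gripper": 255, "tx": 130, "ty": 178, "tz": 10, "ax": 0, "ay": 0, "az": 22.8}, {"gripper": 255, "tx": 130, "ty": 180, "tz": 10, "ax": 0, "ay": 0, "az": 22.8}, {"gripper": 255, "tx": 130, "ty": 180, "tz": 10, "ax": 0, "ay": 0, "az": 22.8}]}}

```text
t: 16.43
eef_pos: [0.5798, -0.0358, 0.1459]
ee_rot: [0.713, 0.701, 0.0, 0.0]
ft_force: [-0.9, -0.7, -1.5]
finger_gap: 0.0109
```

```bash
python3 - <<'E'
from h import *
st(); go(.581,-.041,.036,88.7)
E
```

```text
t 16.43 p [ 0.5798 -0.0358  0.1459] q [ 0.297  0.46  -0.423  1.777  0.225  0.952 -0.236] F [-0.9 -0.7 -1.5] gap 0.0109
R
 [[ 0.018  1.     0.001]
 [ 1.    -0.018  0.   ]
 [ 0.     0.001 -1.   ]]
-> (0.581, -0.041, 0.036, 88.7) t [ -5.2   1.3 109.9] a [ 0.  -0.   0.3]
```

Call:
{"api": "move_arm", "payload": {"moves": [{"gripper": 255, "tx": -4, "ty": 1, "tz": 30, "ax": 0, "ay": 0, "az": 0}, {"gripper": 255, "tx": -4, "ty": 1, "tz": 60, "ax": 0, "ay": 0, "az": 0}, {"gripper": 255, "tx": -4, "ty": 1, "tz": 90, "ax": 0, "ay": 0, "az": 0}, {"gripper": 255, "tx": -4, "ty": 1, "tz": 104, "ax": 0, "ay": 0, "az": 0}, {"gripper": 255, "tx": -4, "ty": 1, "tz": 110, "ax": 0, "ay": 0, "az": 0}, {"gripper": 255, "tx": -4, "ty": 1, "tz": 110, "ax": 0, "ay": 0, "az": 0}]}}

```text
t: 16.93
eef_pos: [0.5785, -0.0447, 0.036]
ee_rot: [0.716, 0.699, -0.002, -0.0]
ft_force: [-0.2, 1.0, -0.6]
finger_gap: 0.0109
```

Call:
{"api": "move_arm", "payload": {"moves": [{"gripper": 180, "tx": 0, "ty": 0, "tz": 0, "ax": 0, "ay": 0, "az": 0}, {"gripper": 180, "tx": 0, "ty": 0, "tz": 0, "ax": 0, "ay": 0, "az": 0}, {"gripper": 170, "tx": 0, "ty": 0, "tz": -4, "ax": 0, "ay": 0, "az": 0}, {"gripper": 160, "tx": 0, "ty": 0, "tz": -42, "ax": 0, "ay": 0, "az": 0}, {"gripper": 120, "tx": 0, "ty": 0, "tz": -82, "ax": 0, "ay": 0, "az": 0}, {"gripper": 255, "tx": 0, "ty": 0, "tz": -118, "ax": 0, "ay": 0, "az": 0}]}}

```text
t: 17.43
eef_pos: [0.5796, -0.043, 0.1556]
ee_rot: [0.715, 0.699, -0.0, 0.0]
ft_force: [2.0, 0.2, -0.3]
finger_gap: 0.0338
```

Call:
{"api": "move_arm", "payload": {"moves": [{"gripper": 255, "tx": -40, "ty": -30, "tz": 0, "ax": 0, "ay": 0, "az": 0}, {"gripper": 255, "tx": -60, "ty": -70, "tz": 0, "ax": 0, "ay": 0, "az": 0}, {"gripper": 255, "tx": -60, "ty": -110, "tz": 0, "ax": 0, "ay": 0, "az": 0}, {"gripper": 255, "tx": -60, "ty": -145, "tz": 0, "ax": 0, "ay": 0, "az": 0}]}}

```text
t: 17.77
eef_pos: [0.433, -0.1016, 0.1539]
ee_rot: [0.716, 0.698, -0.0, 0.001]
ft_force: [-0.5, 0.5, 0.4]
finger_gap: -0.0004
```

```bash
cat >> h.py <<'E'
def tabs(c,xhi=.66):
    P=pts(c); X,Y,Z=[P[...,i] for i in range(3)]; V=c['pixels'].max(2)
    t=(Z>.078)&(Z<.1)&(X>.42)&(X<xhi)&(Y>-.1)&(Y<.2)&(V<90)
    n,l,s,ce=cv2.connectedComponentsWithStats(t.astype(np.uint8))
    for i in range(1,n):
        if s[i,4]>8: print('tab',s[i,4],np.round(P[l==i].mean(0),4))
E
python3 - <<'E'
from h import *
st(); c=cam('top'); save(c,'t6'); fins(c); tabs(c)
c=cam('wrist'); save(c,'w7'); tabs(c)
E
```

```text
t 17.77 p [ 0.433  -0.1016  0.1539] q [ 0.516  0.233 -0.451  2.081  0.136  0.854 -0.04 ] F [-0.5  0.5  0.4] gap -0.0004
R
 [[ 0.026  1.     0.001]
 [ 1.    -0.026 -0.002]
 [-0.002  0.001 -1.   ]]
fin 135 [0.645 0.044 0.041] yaw 87.7 [0.002 0.264] hue None
fin 60 [0.586 0.072 0.046] yaw 89.3 [0.015 0.035] hue 2.0
fin 50 [0.586 0.139 0.046] yaw 90.4 [0.013 0.037] hue 23.0
fin 58 [0.582 0.012 0.045] yaw 88.8 [0.013 0.036] hue 110.0
fin 59 [ 0.58  -0.046  0.045] yaw 88.3 [0.015 0.036] hue 78.0
tab 27 [0.4936 0.1541 0.0893]
tab 27 [ 0.4825 -0.0537  0.0891]
tab 776 [ 0.48   -0.0531  0.0887]
```

View pics/w7.png

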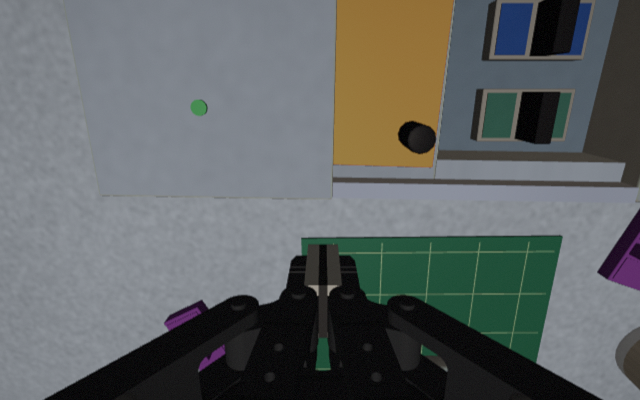

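Call:
{"api": "move_arm", "payload": {"moves": [{"gripper": 255, "tx": 25, "ty": 8, "tz": 0, "ax": 0, "ay": 0, "az": 0}, {"gripper": 255, "tx": 48, "ty": 15, "tz": 0, "ax": 0, "ay": 0, "az": 0}, {"gripper": 255, "tx": 48, "ty": 15, "tz": 20, "ax": 0, "ay": 0, "az": 0}, {"gripper": 255, "tx": 48, "ty": 15, "tz": 50, "ax": 0, "ay": 0, "az": 0}, {"gripper": 255, "tx": 48, "ty": 15, "tz": 70, "ax": 0, "ay": 0, "az": 0}, {"gripper": 255, "tx": 48, "ty": 15, "tz": 79, "ax": 0, "ay": 0, "az": 0}, {"gripper": 255, "tx": 48, "ty": 15, "tz": 79, "ax": 0, "ay": 0, "az": 0}]}}

```text
t: 18.45
eef_pos: [0.4499, -0.0518, 0.0732]
ee_rot: [0.715, 0.699, -0.001, -0.001]
ft_force: [-0.1, 0.3, 0.2]
finger_gap: -0.0002
```

Call:
{"api": "move_arm", "payload": {"moves": [{"gripper": 255, "tx": 0, "ty": 4, "tz": 0, "ax": 0, "ay": 0, "az": 0}, {"gripper": 255, "tx": 0, "ty": 8, "tz": 0, "ax": 0, "ay": 0, "az": 0}, {"gripper": 255, "tx": 0, "ty": 12, "tz": 0, "ax": 0, "ay": 0, "az": 0}, {"gripper": 255, "tx": 0, "ty": 16, "tz": 0, "ax": 0, "ay": 0, "az": 0}]}}

```text
t: 18.78
eef_pos: [0.4664, -0.0521, 0.0752]
ee_rot: [0.715, 0.699, -0.001, -0.0]
ft_force: [-5.8, 2.9, 2.8]
finger_gap: -0.0002
```

```bash
python3 - <<'E'
from h import *
st(); c=cam('top'); save(c,'t7'); tabs(c)
c=cam('wrist'); save(c,'w8'); tabs(c)
E
```

```text
t 18.78 p [ 0.4664 -0.0521  0.0752] q [ 0.364  0.399 -0.433  2.095  0.257  0.699 -0.26 ] F [-5.8  2.9  2.8] gap -0.0002
R
 [[ 0.023  1.    -0.001]
 [ 1.    -0.023 -0.001]
 [-0.001 -0.001 -1.   ]]
tab 27 [0.4946 0.1555 0.0884]
tab 2863 [ 0.4788 -0.0465  0.0895]
```

View pics/w8.png

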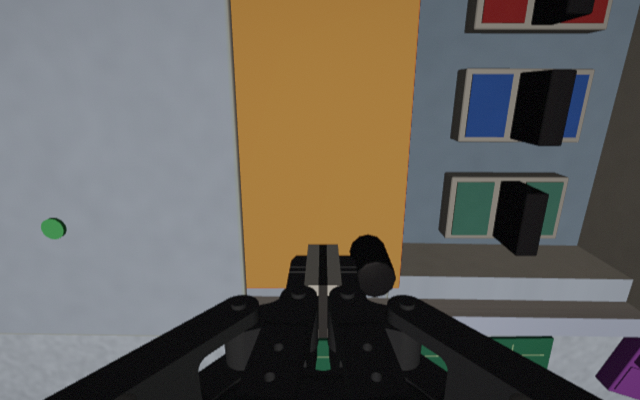

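Call:
{"api": "move_arm", "payload": {"moves": [{"gripper": 255, "tx": 0, "ty": 5, "tz": 0, "ax": 0, "ay": 0, "az": 0}, {"gripper": 255, "tx": 0, "ty": 10, "tz": 0, "ax": 0, "ay": 0, "az": 0}, {"gripper": 255, "tx": 0, "ty": 10, "tz": 0, "ax": 0, "ay": 0, "az": 0}]}}

```text
t: 19.13
eef_pos: [0.477, -0.0522, 0.0748]
ee_rot: [0.715, 0.699, -0.0, 0.0]
ft_force: [-2.2, 1.8, 1.1]
finger_gap: 0.0
```

Call:
{"api": "move_arm", "payload": {"moves": [{"gripper": 255, "tx": 0, "ty": -10, "tz": 0, "ax": 0, "ay": 0, "az": 0}, {"gripper": 255, "tx": 0, "ty": -10, "tz": -35, "ax": 0, "ay": 0, "az": 0}, {"gripper": 255, "tx": 40, "ty": -10, "tz": -35, "ax": 0, "ay": 0, "az": 0}, {"gripper": 255, "tx": 80, "ty": -10, "tz": -35, "ax": 0, "ay": 0, "az": 0}, {"gripper": 255, "tx": 80, "ty": -10, "tz": -35, "ax": 0, "ay": 0, "az": 0}]}}

```text
t: 19.55
eef_pos: [0.4693, 0.0348, 0.111]
ee_rot: [0.713, 0.701, 0.003, 0.001]
ft_force: [-0.1, 0.4, 1.3]
finger_gap: -0.0001
```

```bash
python3 - <<'E'
from h import *
st(); c=cam('top'); save(c,'t8'); tabs(c)
E
```

```text
t 19.55 p [0.4693 0.0348 0.111 ] q [ 0.234  0.346 -0.49   2.066  0.228  0.775 -0.41 ] F [-0.1  0.4  1.3] gap -0.0001
R
 [[ 0.016  1.     0.005]
 [ 1.    -0.016  0.003]
 [ 0.003  0.004 -1.   ]]
tab 28 [ 0.5    -0.0515  0.0886]
tab 27 [0.4968 0.1571 0.0884]
```

Call:
{"api": "move_arm", "payload": {"moves": [{"gripper": 255, "tx": 40, "ty": -9.5, "tz": 0, "ax": 0, "ay": 0, "az": 0}, {"gripper": 255, "tx": 80, "ty": -9.5, "tz": 0, "ax": 0, "ay": 0, "az": 0}, {"gripper": 255, "tx": 122, "ty": -9.5, "tz": 0, "ax": 0, "ay": 0, "az": 0}, {"gripper": 255, "tx": 122, "ty": -9.5, "tz": 0, "ax": 0, "ay": 0, "az": 0}, {"gripper": 255, "tx": 122, "ty": -9.5, "tz": 20, "ax": 0, "ay": 0, "az": 0}, {"gripper": 255, "tx": 122, "ty": -9.5, "tz": 36, "ax": 0, "ay": 0, "az": 0}, {"gripper": 255, "tx": 122, "ty": -9.5, "tz": 36, "ax": 0, "ay": 0, "az": 0}]}}

```text
t: 20.18
eef_pos: [0.4601, 0.1481, 0.071]
ee_rot: [0.715, 0.699, -0.002, -0.0]
ft_force: [-0.1, -0.5, 0.4]
finger_gap: 0.0003
```

Call:
{"api": "move_arm", "payload": {"moves": [{"gripper": 255, "tx": 0, "ty": 6, "tz": 0, "ax": 0, "ay": 0, "az": 0}, {"gripper": 255, "tx": 0, "ty": 12, "tz": 0, "ax": 0, "ay": 0, "az": 0}, {"gripper": 255, "tx": 0, "ty": 18, "tz": 0, "ax": 0, "ay": 0, "az": 0}, {"gripper": 255, "tx": 0, "ty": 24, "tz": 0, "ax": 0, "ay": 0, "az": 0}, {"gripper": 255, "tx": 0, "ty": 30, "tz": 0, "ax": 0, "ay": 0, "az": 0}, {"gripper": 255, "tx": 0, "ty": 30, "tz": 0, "ax": 0, "ay": 0, "az": 0}]}}

```text
t: 20.68
eef_pos: [0.4922, 0.1469, 0.0737]
ee_rot: [0.716, 0.698, -0.002, 0.0]
ft_force: [-3.2, -3.9, 1.1]
finger_gap: 0.0001
```

```bash
python3 - <<'E'
from h import *
st(); c=cam('top'); tabs(c); go(.491,-.0515,.075,88.6)
E
```

```text
t 20.68 p [0.4922 0.1469 0.0737] q [-0.01   0.472 -0.476  1.99   0.313  0.753 -0.697] F [-3.2 -3.9  1.1] gap 0.0001
R
 [[ 0.025  1.    -0.002]
 [ 1.    -0.025 -0.003]
 [-0.003 -0.002 -1.   ]]
tab 26 [ 0.5037 -0.0552  0.0882]
-> (0.491, -0.0515, 0.075, 88.6) t [-198.8    3.7   -0.8] a [-0.1  0.1 -0. ]
```

Call:
{"api": "move_arm", "payload": {"moves": [{"gripper": 255, "tx": 0, "ty": -15, "tz": 0, "ax": 0, "ay": 0, "az": 0}, {"gripper": 255, "tx": 0, "ty": -15, "tz": -35, "ax": 0, "ay": 0, "az": 0}, {"gripper": 255, "tx": -40, "ty": -15, "tz": -35, "ax": 0, "ay": 0, "az": 0}, {"gripper": 255, "tx": -81, "ty": -15, "tz": -35, "ax": 0, "ay": 0, "az": 0}, {"gripper": 255, "tx": -122, "ty": -15, "tz": -35, "ax": 0, "ay": 0, "az": 0}, {"gripper": 255, "tx": -163, "ty": -15, "tz": -35, "ax": 0, "ay": 0, "az": 0}, {"gripper": 255, "tx": -204, "ty": -15, "tz": -35, "ax": 0, "ay": 0, "az": 0}, {"gripper": 255, "tx": -204, "ty": -15, "tz": -35, "ax": 0, "ay": 0, "az": 0}]}}

```text
t: 21.4
eef_pos: [0.4724, -0.0641, 0.1091]
ee_rot: [0.719, 0.695, -0.001, 0.002]
ft_force: [0.3, -1.0, -0.1]
finger_gap: -0.0005
```

Call:
{"api": "move_arm", "payload": {"moves": [{"gripper": 255, "tx": 0, "ty": 0, "tz": 20, "ax": 0, "ay": 0, "az": 0}, {"gripper": 255, "tx": 0, "ty": 0, "tz": 35, "ax": 0, "ay": 0, "az": 0}, {"gripper": 255, "tx": 0, "ty": 6, "tz": 35, "ax": 0, "ay": 0, "az": 0}, {"gripper": 255, "tx": 0, "ty": 12, "tz": 35, "ax": 0, "ay": 0, "az": 0}, {"gripper": 255, "tx": 0, "ty": 18, "tz": 35, "ax": 0, "ay": 0, "az": 0}, {"gripper": 255, "tx": 0, "ty": 24, "tz": 35, "ax": 0, "ay": 0, "az": 0}, {"gripper": 255, "tx": 0, "ty": 30, "tz": 35, "ax": 0, "ay": 0, "az": 0}, {"gripper": 255, "tx": 0, "ty": 30, "tz": 35, "ax": 0, "ay": 0, "az": 0}]}}

```text
t: 22.07
eef_pos: [0.5025, -0.0539, 0.0738]
ee_rot: [0.715, 0.7, -0.001, -0.001]
ft_force: [-3.5, 1.3, -0.7]
finger_gap: -0.0002
```

```bash
python3 - <<'E'
from h import *
st(); c=cam('top'); tabs(c)
E
```

```text
t 22.07 p [ 0.5025 -0.0539  0.0738] q [ 0.356  0.452 -0.432  2.012  0.276  0.735 -0.265] F [-3.5  1.3 -0.7] gap -0.0002
R
 [[ 0.021  1.    -0.002]
 [ 1.    -0.021  0.   ]
 [ 0.    -0.002 -1.   ]]
tab 26 [0.519  0.1564 0.0876]
```

Call:
{"api": "move_arm", "payload": {"moves": [{"gripper": 255, "tx": 0, "ty": -20, "tz": 0, "ax": 0, "ay": 0, "az": 0}, {"gripper": 255, "tx": 0, "ty": -20, "tz": -35, "ax": 0, "ay": 0, "az": 0}, {"gripper": 255, "tx": 41, "ty": -20, "tz": -35, "ax": 0, "ay": 0, "az": 0}, {"gripper": 255, "tx": 82, "ty": -20, "tz": -35, "ax": 0, "ay": 0, "az": 0}, {"gripper": 255, "tx": 123, "ty": -20, "tz": -35, "ax": 0, "ay": 0, "az": 0}, {"gripper": 255, "tx": 164, "ty": -20, "tz": -35, "ax": 0, "ay": 0, "az": 0}, {"gripper": 255, "tx": 200, "ty": -20, "tz": -35, "ax": 0, "ay": 0, "az": 0}, {"gripper": 255, "tx": 210, "ty": -20, "tz": -35, "ax": 0, "ay": 0, "az": 0}]}}

```text
t: 22.78
eef_pos: [0.488, 0.1629, 0.1104]
ee_rot: [0.713, 0.701, 0.003, -0.0]
ft_force: [0.3, 1.0, -0.6]
finger_gap: -0.0001
```

Call:
{"api": "move_arm", "payload": {"moves": [{"gripper": 255, "tx": 0, "ty": 0, "tz": 20, "ax": 0, "ay": 0, "az": 0}, {"gripper": 255, "tx": 0, "ty": 0, "tz": 35, "ax": 0, "ay": 0, "az": 0}, {"gripper": 255, "tx": 0, "ty": 6, "tz": 35, "ax": 0, "ay": 0, "az": 0}, {"gripper": 255, "tx": 0, "ty": 12, "tz": 35, "ax": 0, "ay": 0, "az": 0}, {"gripper": 255, "tx": 0, "ty": 18, "tz": 35, "ax": 0, "ay": 0, "az": 0}, {"gripper": 255, "tx": 0, "ty": 25, "tz": 35, "ax": 0, "ay": 0, "az": 0}, {"gripper": 255, "tx": 0, "ty": 32, "tz": 35, "ax": 0, "ay": 0, "az": 0}, {"gripper": 255, "tx": 0, "ty": 32, "tz": 35, "ax": 0, "ay": 0, "az": 0}]}}

```text
t: 23.45
eef_pos: [0.5195, 0.1523, 0.0737]
ee_rot: [0.716, 0.698, -0.002, 0.0]
ft_force: [-2.9, -2.5, -0.7]
finger_gap: -0.0002
```

```bash
python3 - <<'E'
from h import *
st(); c=cam('top'); tabs(c)
E
```

```text
t 23.45 p [0.5195 0.1523 0.0737] q [-0.014  0.51  -0.47   1.924  0.321  0.785 -0.688] F [-2.9 -2.5 -0.7] gap -0.0002
R
 [[ 0.025  1.    -0.002]
 [ 1.    -0.025 -0.003]
 [-0.003 -0.002 -1.   ]]
tab 26 [ 0.5291 -0.0566  0.0889]
```

Call:
{"api": "move_arm", "payload": {"moves": [{"gripper": 255, "tx": 0, "ty": -20, "tz": 0, "ax": 0, "ay": 0, "az": 0}, {"gripper": 255, "tx": 0, "ty": -20, "tz": -35, "ax": 0, "ay": 0, "az": 0}, {"gripper": 255, "tx": -41, "ty": -20, "tz": -35, "ax": 0, "ay": 0, "az": 0}, {"gripper": 255, "tx": -82, "ty": -20, "tz": -35, "ax": 0, "ay": 0, "az": 0}, {"gripper": 255, "tx": -123, "ty": -20, "tz": -35, "ax": 0, "ay": 0, "az": 0}, {"gripper": 255, "tx": -164, "ty": -20, "tz": -35, "ax": 0, "ay": 0, "az": 0}, {"gripper": 255, "tx": -200, "ty": -20, "tz": -35, "ax": 0, "ay": 0, "az": 0}, {"gripper": 255, "tx": -210, "ty": -20, "tz": -35, "ax": 0, "ay": 0, "az": 0}]}}

```text
t: 24.17
eef_pos: [0.4952, -0.0622, 0.1099]
ee_rot: [0.718, 0.696, -0.0, 0.002]
ft_force: [0.1, -0.8, -1.2]
finger_gap: -0.0004
```

Call:
{"api": "move_arm", "payload": {"moves": [{"gripper": 255, "tx": 0, "ty": 0, "tz": 20, "ax": 0, "ay": 0, "az": 0}, {"gripper": 255, "tx": 0, "ty": 0, "tz": 35, "ax": 0, "ay": 0, "az": 0}, {"gripper": 255, "tx": 0, "ty": 6, "tz": 35, "ax": 0, "ay": 0, "az": 0}, {"gripper": 255, "tx": 0, "ty": 12, "tz": 35, "ax": 0, "ay": 0, "az": 0}, {"gripper": 255, "tx": 0, "ty": 18, "tz": 35, "ax": 0, "ay": 0, "az": 0}, {"gripper": 255, "tx": 0, "ty": 25, "tz": 35, "ax": 0, "ay": 0, "az": 0}, {"gripper": 255, "tx": 0, "ty": 32, "tz": 35, "ax": 0, "ay": 0, "az": 0}, {"gripper": 255, "tx": 0, "ty": 32, "tz": 35, "ax": 0, "ay": 0, "az": 0}]}}

```text
t: 24.83
eef_pos: [0.5271, -0.0539, 0.0742]
ee_rot: [0.714, 0.7, -0.0, -0.0]
ft_force: [-3.3, 1.9, -1.3]
finger_gap: 0.0004
```

Call:
{"api": "move_arm", "payload": {"moves": [{"gripper": 255, "tx": 0, "ty": -20, "tz": 0, "ax": 0, "ay": 0, "az": 0}, {"gripper": 255, "tx": 0, "ty": -20, "tz": -35, "ax": 0, "ay": 0, "az": 0}, {"gripper": 255, "tx": 41, "ty": -20, "tz": -35, "ax": 0, "ay": 0, "az": 0}, {"gripper": 255, "tx": 82, "ty": -20, "tz": -35, "ax": 0, "ay": 0, "az": 0}, {"gripper": 255, "tx": 123, "ty": -20, "tz": -35, "ax": 0, "ay": 0, "az": 0}, {"gripper": 255, "tx": 164, "ty": -20, "tz": -35, "ax": 0, "ay": 0, "az": 0}, {"gripper": 255, "tx": 200, "ty": -20, "tz": -35, "ax": 0, "ay": 0, "az": 0}, {"gripper": 255, "tx": 212, "ty": -20, "tz": -35, "ax": 0, "ay": 0, "az": 0}]}}

```text
t: 25.5
eef_pos: [0.5118, 0.1646, 0.1105]
ee_rot: [0.713, 0.702, 0.003, -0.0]
ft_force: [0.2, 0.1, 0.6]
finger_gap: 0.0
```

Call:
{"api": "move_arm", "payload": {"moves": [{"gripper": 255, "tx": 0, "ty": 0, "tz": 20, "ax": 0, "ay": 0, "az": 0}, {"gripper": 255, "tx": 0, "ty": 0, "tz": 35, "ax": 0, "ay": 0, "az": 0}, {"gripper": 255, "tx": 0, "ty": 6, "tz": 35, "ax": 0, "ay": 0, "az": 0}, {"gripper": 255, "tx": 0, "ty": 12, "tz": 35, "ax": 0, "ay": 0, "az": 0}, {"gripper": 255, "tx": 0, "ty": 18, "tz": 35, "ax": 0, "ay": 0, "az": 0}, {"gripper": 255, "tx": 0, "ty": 25, "tz": 35, "ax": 0, "ay": 0, "az": 0}, {"gripper": 255, "tx": 0, "ty": 32, "tz": 35, "ax": 0, "ay": 0, "az": 0}, {"gripper": 255, "tx": 0, "ty": 32, "tz": 35, "ax": 0, "ay": 0, "az": 0}]}}

```text
t: 26.17
eef_pos: [0.5438, 0.1541, 0.0738]
ee_rot: [0.716, 0.698, -0.001, 0.0]
ft_force: [-3.5, -1.7, -1.2]
finger_gap: 0.0
```

```bash
python3 - <<'E'
from h import *
st(); c=cam('top'); tabs(c)
E
```

```text
t 26.17 p [0.5438 0.1541 0.0738] q [-0.013  0.542 -0.465  1.866  0.327  0.811 -0.674] F [-3.5 -1.7 -1.2] gap 0.0
R
 [[ 0.025  1.    -0.002]
 [ 1.    -0.025 -0.002]
 [-0.003 -0.002 -1.   ]]
tab 27 [ 0.5531 -0.0581  0.0885]
```

Call:
{"api": "move_arm", "payload": {"moves": [{"gripper": 255, "tx": 0, "ty": -20, "tz": 0, "ax": 0, "ay": 0, "az": 0}, {"gripper": 255, "tx": 0, "ty": -20, "tz": -35, "ax": 0, "ay": 0, "az": 0}, {"gripper": 255, "tx": -41, "ty": -20, "tz": -35, "ax": 0, "ay": 0, "az": 0}, {"gripper": 255, "tx": -82, "ty": -20, "tz": -35, "ax": 0, "ay": 0, "az": 0}, {"gripper": 255, "tx": -123, "ty": -20, "tz": -35, "ax": 0, "ay": 0, "az": 0}, {"gripper": 255, "tx": -164, "ty": -20, "tz": -35, "ax": 0, "ay": 0, "az": 0}, {"gripper": 255, "tx": -200, "ty": -20, "tz": -35, "ax": 0, "ay": 0, "az": 0}, {"gripper": 255, "tx": -212, "ty": -20, "tz": -35, "ax": 0, "ay": 0, "az": 0}]}}

```text
t: 26.88
eef_pos: [0.5191, -0.0626, 0.1097]
ee_rot: [0.718, 0.696, -0.0, 0.002]
ft_force: [0.1, -0.3, -0.2]
finger_gap: -0.0
```

Call:
{"api": "move_arm", "payload": {"moves": [{"gripper": 255, "tx": 0, "ty": 0, "tz": 20, "ax": 0, "ay": 0, "az": 0}, {"gripper": 255, "tx": 0, "ty": 0, "tz": 35, "ax": 0, "ay": 0, "az": 0}, {"gripper": 255, "tx": 0, "ty": 6, "tz": 35, "ax": 0, "ay": 0, "az": 0}, {"gripper": 255, "tx": 0, "ty": 12, "tz": 35, "ax": 0, "ay": 0, "az": 0}, {"gripper": 255, "tx": 0, "ty": 18, "tz": 35, "ax": 0, "ay": 0, "az": 0}, {"gripper": 255, "tx": 0, "ty": 25, "tz": 35, "ax": 0, "ay": 0, "az": 0}, {"gripper": 255, "tx": 0, "ty": 32, "tz": 35, "ax": 0, "ay": 0, "az": 0}, {"gripper": 255, "tx": 0, "ty": 32, "tz": 35, "ax": 0, "ay": 0, "az": 0}]}}

```text
t: 27.55
eef_pos: [0.551, -0.0543, 0.0741]
ee_rot: [0.714, 0.7, -0.0, -0.001]
ft_force: [-2.4, 1.3, -1.2]
finger_gap: 0.0001
```

Call:
{"api": "move_arm", "payload": {"moves": [{"gripper": 255, "tx": 0, "ty": -20, "tz": 0, "ax": 0, "ay": 0, "az": 0}, {"gripper": 255, "tx": 0, "ty": -20, "tz": -35, "ax": 0, "ay": 0, "az": 0}, {"gripper": 255, "tx": 41, "ty": -20, "tz": -35, "ax": 0, "ay": 0, "az": 0}, {"gripper": 255, "tx": 82, "ty": -20, "tz": -35, "ax": 0, "ay": 0, "az": 0}, {"gripper": 255, "tx": 123, "ty": -20, "tz": -35, "ax": 0, "ay": 0, "az": 0}, {"gripper": 255, "tx": 164, "ty": -20, "tz": -35, "ax": 0, "ay": 0, "az": 0}, {"gripper": 255, "tx": 200, "ty": -20, "tz": -35, "ax": 0, "ay": 0, "az": 0}, {"gripper": 255, "tx": 212, "ty": -20, "tz": -35, "ax": 0, "ay": 0, "az": 0}]}}

```text
t: 28.22
eef_pos: [0.5357, 0.1644, 0.1105]
ee_rot: [0.713, 0.702, 0.003, -0.0]
ft_force: [0.3, 0.7, 0.3]
finger_gap: -0.0001
```

Call:
{"api": "move_arm", "payload": {"moves": [{"gripper": 255, "tx": 0, "ty": 0, "tz": 20, "ax": 0, "ay": 0, "az": 0}, {"gripper": 255, "tx": 0, "ty": 0, "tz": 35, "ax": 0, "ay": 0, "az": 0}, {"gripper": 255, "tx": 0, "ty": 6, "tz": 35, "ax": 0, "ay": 0, "az": 0}, {"gripper": 255, "tx": 0, "ty": 12, "tz": 35, "ax": 0, "ay": 0, "az": 0}, {"gripper": 255, "tx": 0, "ty": 18, "tz": 35, "ax": 0, "ay": 0, "az": 0}, {"gripper": 255, "tx": 0, "ty": 25, "tz": 35, "ax": 0, "ay": 0, "az": 0}, {"gripper": 255, "tx": 0, "ty": 32, "tz": 35, "ax": 0, "ay": 0, "az": 0}, {"gripper": 255, "tx": 0, "ty": 32, "tz": 35, "ax": 0, "ay": 0, "az": 0}]}}

```text
t: 28.88
eef_pos: [0.5678, 0.1535, 0.0739]
ee_rot: [0.716, 0.698, -0.001, 0.0]
ft_force: [-1.8, -1.5, -1.3]
finger_gap: -0.0001
```

```bash
python3 - <<'E'
from h import *
st(); c=cam('top'); save(c,'t9'); tabs(c)
E
```

```text
t 28.88 p [0.5678 0.1535 0.0739] q [-0.01   0.573 -0.459  1.809  0.332  0.838 -0.656] F [-1.8 -1.5 -1.3] gap -0.0001
R
 [[ 0.025  1.    -0.001]
 [ 1.    -0.025 -0.002]
 [-0.003 -0.001 -1.   ]]
tab 28 [ 0.5766 -0.0588  0.0886]
```

Call:
{"api": "move_arm", "payload": {"moves": [{"gripper": 255, "tx": 0, "ty": -20, "tz": 0, "ax": 0, "ay": 0, "az": 0}, {"gripper": 255, "tx": 0, "ty": -20, "tz": -35, "ax": 0, "ay": 0, "az": 0}, {"gripper": 255, "tx": -41, "ty": -20, "tz": -35, "ax": 0, "ay": 0, "az": 0}, {"gripper": 255, "tx": -82, "ty": -20, "tz": -35, "ax": 0, "ay": 0, "az": 0}, {"gripper": 255, "tx": -123, "ty": -20, "tz": -35, "ax": 0, "ay": 0, "az": 0}, {"gripper": 255, "tx": -164, "ty": -20, "tz": -35, "ax": 0, "ay": 0, "az": 0}, {"gripper": 255, "tx": -200, "ty": -20, "tz": -35, "ax": 0, "ay": 0, "az": 0}, {"gripper": 255, "tx": -212, "ty": -20, "tz": -35, "ax": 0, "ay": 0, "az": 0}]}}

```text
t: 29.6
eef_pos: [0.5431, -0.0635, 0.1097]
ee_rot: [0.718, 0.696, -0.001, 0.002]
ft_force: [0.0, -0.1, -0.8]
finger_gap: 0.0
```

Call:
{"api": "move_arm", "payload": {"moves": [{"gripper": 255, "tx": 0, "ty": 0, "tz": 20, "ax": 0, "ay": 0, "az": 0}, {"gripper": 255, "tx": 0, "ty": 0, "tz": 35, "ax": 0, "ay": 0, "az": 0}, {"gripper": 255, "tx": 0, "ty": 6, "tz": 35, "ax": 0, "ay": 0, "az": 0}, {"gripper": 255, "tx": 0, "ty": 12, "tz": 35, "ax": 0, "ay": 0, "az": 0}, {"gripper": 255, "tx": 0, "ty": 18, "tz": 35, "ax": 0, "ay": 0, "az": 0}, {"gripper": 255, "tx": 0, "ty": 25, "tz": 35, "ax": 0, "ay": 0, "az": 0}, {"gripper": 255, "tx": 0, "ty": 32, "tz": 35, "ax": 0, "ay": 0, "az": 0}, {"gripper": 255, "tx": 0, "ty": 32, "tz": 35, "ax": 0, "ay": 0, "az": 0}]}}

```text
t: 30.27
eef_pos: [0.575, -0.0548, 0.0741]
ee_rot: [0.714, 0.7, -0.0, -0.001]
ft_force: [-3.5, 1.0, -1.2]
finger_gap: -0.0002
```

Call:
{"api": "move_arm", "payload": {"moves": [{"gripper": 255, "tx": 0, "ty": -20, "tz": 0, "ax": 0, "ay": 0, "az": 0}, {"gripper": 255, "tx": 0, "ty": -20, "tz": -35, "ax": 0, "ay": 0, "az": 0}, {"gripper": 255, "tx": 41, "ty": -20, "tz": -35, "ax": 0, "ay": 0, "az": 0}, {"gripper": 255, "tx": 82, "ty": -20, "tz": -35, "ax": 0, "ay": 0, "az": 0}, {"gripper": 255, "tx": 123, "ty": -20, "tz": -35, "ax": 0, "ay": 0, "az": 0}, {"gripper": 255, "tx": 164, "ty": -20, "tz": -35, "ax": 0, "ay": 0, "az": 0}, {"gripper": 255, "tx": 200, "ty": -20, "tz": -35, "ax": 0, "ay": 0, "az": 0}, {"gripper": 255, "tx": 212, "ty": -20, "tz": -35, "ax": 0, "ay": 0, "az": 0}]}}

```text
t: 30.93
eef_pos: [0.5596, 0.1642, 0.1105]
ee_rot: [0.712, 0.702, 0.003, -0.0]
ft_force: [0.1, 0.9, 0.2]
finger_gap: 0.0003
```

Call:
{"api": "move_arm", "payload": {"moves": [{"gripper": 255, "tx": 0, "ty": 0, "tz": 20, "ax": 0, "ay": 0, "az": 0}, {"gripper": 255, "tx": 0, "ty": 0, "tz": 35, "ax": 0, "ay": 0, "az": 0}, {"gripper": 255, "tx": 0, "ty": 6, "tz": 35, "ax": 0, "ay": 0, "az": 0}, {"gripper": 255, "tx": 0, "ty": 12, "tz": 35, "ax": 0, "ay": 0, "az": 0}, {"gripper": 255, "tx": 0, "ty": 18, "tz": 35, "ax": 0, "ay": 0, "az": 0}, {"gripper": 255, "tx": 0, "ty": 24, "tz": 35, "ax": 0, "ay": 0, "az": 0}, {"gripper": 255, "tx": 0, "ty": 30, "tz": 35, "ax": 0, "ay": 0, "az": 0}, {"gripper": 255, "tx": 0, "ty": 30, "tz": 35, "ax": 0, "ay": 0, "az": 0}]}}

```text
t: 31.6
eef_pos: [0.5898, 0.1532, 0.0738]
ee_rot: [0.716, 0.698, -0.001, 0.0]
ft_force: [-3.2, -1.6, -0.8]
finger_gap: -0.0003
```

```bash
python3 - <<'E'
from h import *
st(); c=cam('top'); save(c,'t10'); tabs(c)
E
```

```text
t 31.6 p [0.5898 0.1532 0.0738] q [-0.008  0.602 -0.455  1.755  0.335  0.864 -0.639] F [-3.2 -1.6 -0.8] gap -0.0003
R
 [[ 0.025  1.    -0.001]
 [ 1.    -0.025 -0.002]
 [-0.002 -0.001 -1.   ]]
tab 28 [ 0.6    -0.0592  0.0883]
```

Call:
{"api": "move_arm", "payload": {"moves": [{"gripper": 255, "tx": 0, "ty": -20, "tz": 0, "ax": 0, "ay": 0, "az": 0}, {"gripper": 255, "tx": 0, "ty": -20, "tz": -35, "ax": 0, "ay": 0, "az": 0}, {"gripper": 255, "tx": -41, "ty": -20, "tz": -35, "ax": 0, "ay": 0, "az": 0}, {"gripper": 255, "tx": -82, "ty": -20, "tz": -35, "ax": 0, "ay": 0, "az": 0}, {"gripper": 255, "tx": -123, "ty": -20, "tz": -35, "ax": 0, "ay": 0, "az": 0}, {"gripper": 255, "tx": -164, "ty": -20, "tz": -35, "ax": 0, "ay": 0, "az": 0}, {"gripper": 255, "tx": -200, "ty": -20, "tz": -35, "ax": 0, "ay": 0, "az": 0}, {"gripper": 255, "tx": -212, "ty": -20, "tz": -35, "ax": 0, "ay": 0, "az": 0}]}}

```text
t: 32.32
eef_pos: [0.5652, -0.0642, 0.1097]
ee_rot: [0.718, 0.696, -0.001, 0.002]
ft_force: [-0.6, -0.1, -1.0]
finger_gap: -0.0
```

Call:
{"api": "move_arm", "payload": {"moves": [{"gripper": 255, "tx": 0, "ty": 0, "tz": 20, "ax": 0, "ay": 0, "az": 0}, {"gripper": 255, "tx": 0, "ty": 0, "tz": 35, "ax": 0, "ay": 0, "az": 0}, {"gripper": 255, "tx": 0, "ty": 6, "tz": 35, "ax": 0, "ay": 0, "az": 0}, {"gripper": 255, "tx": 0, "ty": 12, "tz": 35, "ax": 0, "ay": 0, "az": 0}, {"gripper": 255, "tx": 0, "ty": 18, "tz": 35, "ax": 0, "ay": 0, "az": 0}, {"gripper": 255, "tx": 0, "ty": 25, "tz": 35, "ax": 0, "ay": 0, "az": 0}, {"gripper": 255, "tx": 0, "ty": 32, "tz": 35, "ax": 0, "ay": 0, "az": 0}, {"gripper": 255, "tx": 0, "ty": 32, "tz": 35, "ax": 0, "ay": 0, "az": 0}]}}

```text
t: 32.98
eef_pos: [0.5972, -0.0552, 0.0742]
ee_rot: [0.714, 0.7, 0.0, -0.0]
ft_force: [-2.5, 1.9, -0.4]
finger_gap: -0.0003
```

Call:
{"api": "move_arm", "payload": {"moves": [{"gripper": 255, "tx": 0, "ty": -20, "tz": 0, "ax": 0, "ay": 0, "az": 0}, {"gripper": 255, "tx": 0, "ty": -20, "tz": -35, "ax": 0, "ay": 0, "az": 0}, {"gripper": 255, "tx": 41, "ty": -20, "tz": -35, "ax": 0, "ay": 0, "az": 0}, {"gripper": 255, "tx": 82, "ty": -20, "tz": -35, "ax": 0, "ay": 0, "az": 0}, {"gripper": 255, "tx": 123, "ty": -20, "tz": -35, "ax": 0, "ay": 0, "az": 0}, {"gripper": 255, "tx": 164, "ty": -20, "tz": -35, "ax": 0, "ay": 0, "az": 0}, {"gripper": 255, "tx": 200, "ty": -20, "tz": -35, "ax": 0, "ay": 0, "az": 0}, {"gripper": 255, "tx": 212, "ty": -20, "tz": -35, "ax": 0, "ay": 0, "az": 0}]}}

```text
t: 33.65
eef_pos: [0.5814, 0.1639, 0.1104]
ee_rot: [0.712, 0.702, 0.003, -0.001]
ft_force: [-0.2, 0.3, 0.7]
finger_gap: -0.0001
```

Call:
{"api": "move_arm", "payload": {"moves": [{"gripper": 255, "tx": 0, "ty": 0, "tz": 20, "ax": 0, "ay": 0, "az": 0}, {"gripper": 255, "tx": 0, "ty": 0, "tz": 35, "ax": 0, "ay": 0, "az": 0}, {"gripper": 255, "tx": 0, "ty": 7, "tz": 35, "ax": 0, "ay": 0, "az": 0}, {"gripper": 255, "tx": 0, "ty": 14, "tz": 35, "ax": 0, "ay": 0, "az": 0}, {"gripper": 255, "tx": 0, "ty": 18, "tz": 35, "ax": 0, "ay": 0, "az": 0}, {"gripper": 255, "tx": 0, "ty": 22, "tz": 35, "ax": 0, "ay": 0, "az": 0}, {"gripper": 255, "tx": 0, "ty": 25, "tz": 35, "ax": 0, "ay": 0, "az": 0}, {"gripper": 255, "tx": 0, "ty": 25, "tz": 35, "ax": 0, "ay": 0, "az": 0}]}}

```text
t: 34.32
eef_pos: [0.6067, 0.1534, 0.0737]
ee_rot: [0.716, 0.698, -0.001, 0.0]
ft_force: [-2.6, -0.7, -1.6]
finger_gap: 0.0001
```

```bash
python3 - <<'E'
from h import *
st(); c=cam('top'); save(c,'t11'); tabs(c)
E
```

```text
t 34.32 p [0.6067 0.1534 0.0737] q [-0.008  0.624 -0.451  1.714  0.338  0.882 -0.627] F [-2.6 -0.7 -1.6] gap 0.0001
R
 [[ 0.024  1.    -0.001]
 [ 1.    -0.024 -0.001]
 [-0.001 -0.    -1.   ]]
tab 27 [ 0.6214 -0.0593  0.0879]
```

Not yet at the stop on the left; push on in 2 mm steps until the force rises.

Call:
{"api": "move_arm", "payload": {"moves": [{"gripper": 255, "tx": 0, "ty": 2, "tz": 0, "ax": 0, "ay": 0, "az": 0}, {"gripper": 255, "tx": 0, "ty": 4, "tz": 0, "ax": 0, "ay": 0, "az": 0}, {"gripper": 255, "tx": 0, "ty": 4, "tz": 0, "ax": 0, "ay": 0, "az": 0}]}}

```text
t: 34.62
eef_pos: [0.6086, 0.1538, 0.0736]
ee_rot: [0.715, 0.699, -0.002, -0.0]
ft_force: [-9.2, -3.2, 4.8]
finger_gap: -0.0001
```

Call:
{"api": "move_arm", "payload": {"moves": [{"gripper": 255, "tx": 0, "ty": 2, "tz": 0, "ax": 0, "ay": 0, "az": 0}, {"gripper": 255, "tx": 0, "ty": 2, "tz": 0, "ax": 0, "ay": 0, "az": 0}]}}

```text
t: 34.78
eef_pos: [0.6089, 0.1537, 0.0735]
ee_rot: [0.715, 0.699, -0.003, -0.001]
ft_force: [-14.2, -5.0, 7.8]
finger_gap: 0.0002
```

Call:
{"api": "move_arm", "payload": {"moves": [{"gripper": 255, "tx": 0, "ty": -26, "tz": 0, "ax": 0, "ay": 0, "az": 0}, {"gripper": 255, "tx": 0, "ty": -26, "tz": -35, "ax": 0, "ay": 0, "az": 0}, {"gripper": 255, "tx": -41, "ty": -26, "tz": -35, "ax": 0, "ay": 0, "az": 0}, {"gripper": 255, "tx": -82, "ty": -26, "tz": -35, "ax": 0, "ay": 0, "az": 0}, {"gripper": 255, "tx": -123, "ty": -26, "tz": -35, "ax": 0, "ay": 0, "az": 0}, {"gripper": 255, "tx": -164, "ty": -26, "tz": -35, "ax": 0, "ay": 0, "az": 0}, {"gripper": 255, "tx": -200, "ty": -26, "tz": -35, "ax": 0, "ay": 0, "az": 0}, {"gripper": 255, "tx": -212, "ty": -26, "tz": -35, "ax": 0, "ay": 0, "az": 0}]}}

```text
t: 35.45
eef_pos: [0.5823, -0.0646, 0.1095]
ee_rot: [0.718, 0.696, -0.0, 0.003]
ft_force: [0.1, -1.0, -0.3]
finger_gap: 0.0002
```

Call:
{"api": "move_arm", "payload": {"moves": [{"gripper": 255, "tx": 0, "ty": 0, "tz": 20, "ax": 0, "ay": 0, "az": 0}, {"gripper": 255, "tx": 0, "ty": 0, "tz": 35, "ax": 0, "ay": 0, "az": 0}, {"gripper": 255, "tx": 0, "ty": 7, "tz": 35, "ax": 0, "ay": 0, "az": 0}, {"gripper": 255, "tx": 0, "ty": 14, "tz": 35, "ax": 0, "ay": 0, "az": 0}, {"gripper": 255, "tx": 0, "ty": 18, "tz": 35, "ax": 0, "ay": 0, "az": 0}, {"gripper": 255, "tx": 0, "ty": 21, "tz": 35, "ax": 0, "ay": 0, "az": 0}, {"gripper": 255, "tx": 0, "ty": 23, "tz": 35, "ax": 0, "ay": 0, "az": 0}, {"gripper": 255, "tx": 0, "ty": 23, "tz": 35, "ax": 0, "ay": 0, "az": 0}]}}

```text
t: 36.12
eef_pos: [0.6008, -0.0567, 0.074]
ee_rot: [0.715, 0.699, -0.003, -0.002]
ft_force: [-17.6, -0.0, 10.4]
finger_gap: -0.0001
```

```bash
python3 - <<'E'
from h import *
st(); c=cam('top'); tabs(c)
E
```

```text
t 36.12 p [ 0.6008 -0.0567  0.074 ] q [ 0.327  0.593 -0.435  1.766  0.317  0.861 -0.275] F [-17.6  -0.   10.4] gap -0.0001
R
 [[ 0.022  1.    -0.008]
 [ 1.    -0.022 -0.001]
 [-0.002 -0.008 -1.   ]]
tab 28 [0.6307 0.1497 0.0881]
```

Call:
{"api": "move_arm", "payload": {"moves": [{"gripper": 255, "tx": 0, "ty": -14, "tz": 0, "ax": 0, "ay": 0, "az": 0}, {"gripper": 255, "tx": 0, "ty": -14, "tz": -40, "ax": 0, "ay": 0, "az": 0}, {"gripper": 255, "tx": 20, "ty": -50, "tz": -80, "ax": 0, "ay": 0, "az": 0}, {"gripper": 200, "tx": 60, "ty": -70, "tz": -110, "ax": 0, "ay": 0, "az": 0}, {"gripper": 120, "tx": 100, "ty": -80, "tz": -130, "ax": 0, "ay": 0, "az": 0}, {"gripper": 120, "tx": 140, "ty": -90, "tz": -130, "ax": 0, "ay": 0, "az": 0}, {"gripper": 120, "tx": 180, "ty": -90, "tz": -130, "ax": 0, "ay": 0, "az": 0}, {"gripper": 120, "tx": 190, "ty": -90, "tz": -130, "ax": 0, "ay": 0, "az": 0}]}}

```text
t: 36.83
eef_pos: [0.5189, 0.1387, 0.2066]
ee_rot: [0.714, 0.7, 0.002, 0.001]
ft_force: [1.0, 0.4, 0.3]
finger_gap: 0.0454
```

```bash
python3 - <<'E'
from h import *
st(); c=cam('top'); save(c,'t12'); tabs(c); go(.472,.38,.15,176)
c=cam('wrist'); save(c,'w9'); tabs(c)
E
```

```text
t 36.83 p [0.5189 0.1387 0.2066] q [ 0.11   0.341 -0.576  1.815  0.214  1.042 -0.569] F [1.  0.4 0.3] gap 0.0454
R
 [[ 0.021  1.     0.005]
 [ 1.    -0.021  0.001]
 [ 0.001  0.005 -1.   ]]
tab 27 [ 0.6225 -0.0587  0.0878]
-> (0.472, 0.38, 0.15, 176) t [232.5 -49.4  58.2] a [  0.5  -0.  -86.8]
tab 483 [0.6278 0.1522 0.0882]
tab 9 [ 0.6294 -0.0575  0.0892]
```

View pics/w9.png

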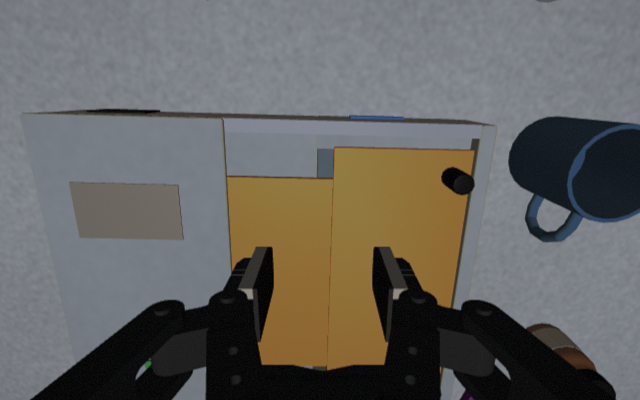

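Call:
{"api": "move_arm", "payload": {"moves": [{"gripper": 120, "tx": 30, "ty": -6, "tz": 0, "ax": 0, "ay": 0, "az": -7}, {"gripper": 120, "tx": 60, "ty": -12, "tz": 0, "ax": 0, "ay": 0, "az": -14}, {"gripper": 120, "tx": 90, "ty": -18, "tz": 0, "ax": 0, "ay": 0, "az": -21}, {"gripper": 120, "tx": 120, "ty": -24, "tz": 0, "ax": 0, "ay": 0, "az": -28}, {"gripper": 120, "tx": 150, "ty": -30, "tz": 0, "ax": 0, "ay": 0, "az": -35}, {"gripper": 120, "tx": 180, "ty": -36, "tz": 0, "ax": 0, "ay": 0, "az": -42}, {"gripper": 120, "tx": 205, "ty": -42, "tz": 0, "ax": 0, "ay": 0, "az": -49}, {"gripper": 120, "tx": 225, "ty": -48, "tz": 0, "ax": 0, "ay": 0, "az": -56}]}}

```text
t: 37.6
eef_pos: [0.4755, 0.3638, 0.2046]
ee_rot: [0.3, 0.954, 0.001, 0.0]
ft_force: [0.2, -0.1, -0.5]
finger_gap: 0.0455
```

```bash
python3 - <<'E'
from h import *
st(); go(.472,.38,.2,176)
E
```

```text
t 37.6 p [0.4755 0.3638 0.2046] q [-0.16   0.513 -0.807  1.657  0.4    1.142 -0.108] F [ 0.2 -0.1 -0.5] gap 0.0455
R
 [[-0.821  0.572  0.001]
 [ 0.572  0.821  0.002]
 [ 0.     0.002 -1.   ]]
-> (0.472, 0.38, 0.2, 176) t [12.2 11.3  4.6] a [  0.1   0.  -30.9]
```

Call:
{"api": "move_arm", "payload": {"moves": [{"gripper": 120, "tx": 6, "ty": 5, "tz": 0, "ax": 0, "ay": 0, "az": -7}, {"gripper": 120, "tx": 12, "ty": 11, "tz": 0, "ax": 0, "ay": 0, "az": -14}, {"gripper": 120, "tx": 12, "ty": 11, "tz": 0, "ax": 0, "ay": 0, "az": -21}, {"gripper": 120, "tx": 12, "ty": 11, "tz": 0, "ax": 0, "ay": 0, "az": -28}, {"gripper": 120, "tx": 12, "ty": 11, "tz": 0, "ax": 0, "ay": 0, "az": -31}, {"gripper": 120, "tx": 12, "ty": 11, "tz": 0, "ax": 0, "ay": 0, "az": -31}]}}

```text
t: 38.1
eef_pos: [0.4728, 0.3771, 0.204]
ee_rot: [0.036, 0.999, 0.0, 0.0]
ft_force: [0.0, -0.4, -0.1]
finger_gap: 0.0451
```

```bash
python3 - <<'E'
from h import *
st(); c=cam('wrist'); save(c,'w10'); P=pts(c); Z=P[...,2]
d=(Z>.122)&(Z<.15)&(P[...,0]>.42)&(P[...,0]<.52)&(P[...,1]>.33)&(P[...,1]<.43)
q=P[d]; mu=q.mean(0); e,v=np.linalg.eigh(np.cov(q[:,:2].T)); print('bar',d.sum(),np.round(mu,4),np.degrees(np.arctan2(v[1,1],v[0,1]))%180,2*np.sqrt(3*e))
go(*mu[:2],.112,176)
E
```

```text
t 38.1 p [0.4728 0.3771 0.204 ] q [-0.115  0.568 -0.926  1.637  0.483  1.182  0.345] F [ 0.  -0.4 -0.1] gap 0.0451
R
 [[-0.997  0.073  0.   ]
 [ 0.073  0.997  0.001]
 [-0.     0.001 -1.   ]]
bar 1457 [0.4687 0.3823 0.1333] 174.32184935835272 [0.01363477 0.04773461]
-> (np.float64(0.46867573807948093), np.float64(0.38226204048133294), 0.112, 176) t [ 4.5  4.9 91.9] a [ 0.   0.  -0.4]
```

View pics/w10.png

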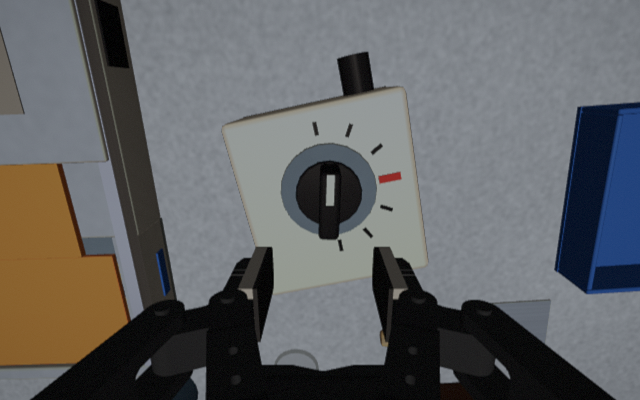

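Call:
{"api": "move_arm", "payload": {"moves": [{"gripper": 120, "tx": 4, "ty": 4.5, "tz": 20, "ax": 0, "ay": 0, "az": 0.5}, {"gripper": 120, "tx": 4, "ty": 4.5, "tz": 50, "ax": 0, "ay": 0, "az": 0.5}, {"gripper": 120, "tx": 4, "ty": 4.5, "tz": 80, "ax": 0, "ay": 0, "az": 0.5}, {"gripper": 120, "tx": 4, "ty": 4.5, "tz": 92, "ax": 0, "ay": 0, "az": 0.5}, {"gripper": 120, "tx": 4, "ty": 4.5, "tz": 92, "ax": 0, "ay": 0, "az": 0.5}, {"gripper": 255, "tx": 4, "ty": 4.5, "tz": 92, "ax": 0, "ay": 0, "az": 0.5}, {"gripper": 255, "tx": 4, "ty": 4.5, "tz": 92, "ax": 0, "ay": 0, "az": 0.5}, {"gripper": 255, "tx": 4, "ty": 4.5, "tz": 92, "ax": 0, "ay": 0, "az": 0.5}], "newtons": 30}}

```text
t: 38.82
eef_pos: [0.4691, 0.382, 0.1132]
ee_rot: [0.042, 0.999, 0.0, 0.001]
ft_force: [0.0, 0.3, 1.9]
finger_gap: 0.0134
```

```bash
python3 - <<'E'
from h import *
st()
E
```

```text
t 38.82 p [0.4691 0.382  0.1132] q [-0.169  0.659 -0.861  1.725  0.574  1.027  0.251] F [0.  0.3 1.9] gap 0.0134
R
 [[-0.996  0.084  0.002]
 [ 0.084  0.996  0.001]
 [-0.002  0.001 -1.   ]]
```

Call:
{"api": "move_arm", "payload": {"moves": [{"gripper": 255, "tx": 0, "ty": 0, "tz": 0, "ax": 0, "ay": 0, "az": 6}, {"gripper": 255, "tx": 0, "ty": 0, "tz": 0, "ax": 0, "ay": 0, "az": 12}, {"gripper": 255, "tx": 0, "ty": 0, "tz": 0, "ax": 0, "ay": 0, "az": 18}, {"gripper": 255, "tx": 0, "ty": 0, "tz": 0, "ax": 0, "ay": 0, "az": 24}, {"gripper": 255, "tx": 0, "ty": 0, "tz": 0, "ax": 0, "ay": 0, "az": 30}, {"gripper": 255, "tx": 0, "ty": 0, "tz": 0, "ax": 0, "ay": 0, "az": 36}, {"gripper": 255, "tx": 0, "ty": 0, "tz": 0, "ax": 0, "ay": 0, "az": 42}, {"gripper": 255, "tx": 0, "ty": 0, "tz": 0, "ax": 0, "ay": 0, "az": 48}]}}

```text
t: 39.48
eef_pos: [0.4699, 0.3833, 0.1132]
ee_rot: [0.447, 0.895, 0.002, 0.001]
ft_force: [3.0, 3.8, -3.5]
finger_gap: 0.0134
```

Call:
{"api": "move_arm", "payload": {"moves": [{"gripper": 255, "tx": 0, "ty": 0, "tz": 0, "ax": 0, "ay": 0, "az": 6}, {"gripper": 255, "tx": 0, "ty": 0, "tz": 0, "ax": 0, "ay": 0, "az": 12}, {"gripper": 255, "tx": 0, "ty": 0, "tz": 0, "ax": 0, "ay": 0, "az": 18}, {"gripper": 255, "tx": 0, "ty": 0, "tz": 0, "ax": 0, "ay": 0, "az": 24}, {"gripper": 255, "tx": 0, "ty": 0, "tz": 0, "ax": 0, "ay": 0, "az": 30}, {"gripper": 255, "tx": 0, "ty": 0, "tz": 0, "ax": 0, "ay": 0, "az": 30}, {"gripper": 255, "tx": 0, "ty": 0, "tz": 0, "ax": 0, "ay": 0, "az": 30}]}}

```text
t: 40.07
eef_pos: [0.4707, 0.3837, 0.1133]
ee_rot: [0.662, 0.75, 0.003, 0.0]
ft_force: [5.8, 6.4, -5.0]
finger_gap: 0.0134
```

```bash
python3 - <<'E'
from h import *
st()
E
```

```text
t 40.07 p [0.4707 0.3837 0.1133] q [-0.373  0.561 -0.543  1.738  0.35   0.933 -0.932] F [ 5.8  6.4 -5. ] gap 0.0134
R
 [[-0.125  0.992  0.005]
 [ 0.992  0.125  0.005]
 [ 0.004  0.006 -1.   ]]
```

Tool yaw is 97.2°. Release, lift, look.

Call:
{"api": "move_arm", "payload": {"moves": [{"gripper": 150, "tx": 0, "ty": 0, "tz": 0, "ax": 0, "ay": 0, "az": 0}, {"gripper": 130, "tx": 0, "ty": 0, "tz": 0, "ax": 0, "ay": 0, "az": 0}, {"gripper": 120, "tx": 0, "ty": 0, "tz": -5, "ax": 0, "ay": 0, "az": 0}, {"gripper": 120, "tx": 0, "ty": 0, "tz": -40, "ax": 0, "ay": 0, "az": 0}, {"gripper": 120, "tx": 0, "ty": 0, "tz": -80, "ax": 0, "ay": 0, "az": 0}, {"gripper": 120, "tx": 0, "ty": 0, "tz": -110, "ax": 0, "ay": 0, "az": 0}, {"gripper": 120, "tx": 0, "ty": 0, "tz": -110, "ax": 0, "ay": 0, "az": 0}]}}

```text
t: 40.65
eef_pos: [0.4701, 0.3841, 0.2288]
ee_rot: [0.661, 0.75, 0.005, 0.001]
ft_force: [0.6, 0.9, 1.3]
finger_gap: 0.0449
```

```bash
python3 - <<'E'
from h import *
st(); c=cam('wrist'); P=pts(c); Z=P[...,2]
d=(Z>.122)&(Z<.15)&(P[...,0]>.42)&(P[...,0]<.52)&(P[...,1]>.33)&(P[...,1]<.43)
q=P[d]; mu=q.mean(0); e,v=np.linalg.eigh(np.cov(q[:,:2].T)); print('bar',d.sum(),np.round(mu,4),np.degrees(np.arctan2(v[1,1],v[0,1]))%180)
hsv=cv2.cvtColor(c['pixels'],cv2.COLOR_RGB2HSV); m=((hsv[...,0]<8)|(hsv[...,0]>172))&(hsv[...,1]>120)&(abs(Z-.09)<.015)
r=P[m].mean(0); w=r-mu; print('red',m.sum(),np.round(r,4),'dir deg',np.degrees(np.arctan2(w[1],w[0])))
save(c,'w11'); c2=cam('top'); save(c2,'t13'); tabs(c2)
a=c['pixels']; b=cv2.resize(c2['pixels'][80:320,120:480],None,fx=1.5,fy=1.5)
cv2.imwrite('pics/f1.png',np.vstack([cv2.resize(a,(400,250)),cv2.resize(b,(400,267))])[:,:,::-1])
E
```

```text
t 40.65 p [0.4701 0.3841 0.2288] q [-0.337  0.443 -0.589  1.624  0.266  1.146 -0.864] F [0.6 0.9 1.3] gap 0.0449
R
 [[-0.126  0.992  0.007]
 [ 0.992  0.126  0.006]
 [ 0.005  0.008 -1.   ]]
bar 1199 [0.4706 0.3841 0.1333] 96.67844893097869
red 121 [0.4661 0.4273 0.091 ] dir deg 96.00827983780133
tab 30 [0.6298 0.1499 0.0884]
tab 26 [ 0.6221 -0.0592  0.0884]
```

View pics/f1.png

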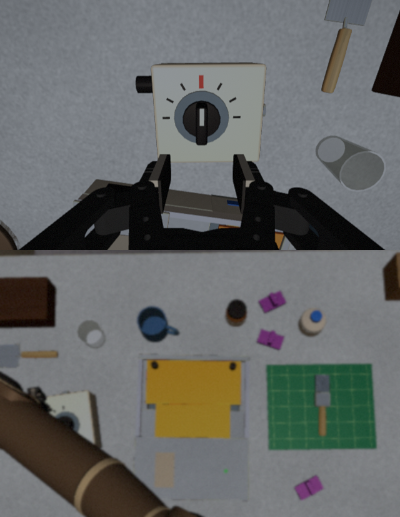

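```bash
python3 -c "
from h import *
print(close_job())"
```

```text
the job is handed in; nothing more can be done
None
```

I loaded all four carriers, closed the cover and set the dial, then handed the job in at about 41 s of robot time. `close_job()` gives no verdict, so these are my own camera and force readings:

- **Carriers:** The red, blue, yellow and green carriers stood upright, side by side on the chamber floor. Their fins were 56 to 67 mm apart, and the outermost had about 14 mm to spare against the allowed range. I measured this just before the cover started to close; they can't be seen under the cover, so I did not check them again.
- **Cover:** I pushed the ends alternately until each met the stop, with the force rising to about 14 N on the left and 18 N on the right. The tab positions give about 0.138 m of travel and roughly -0.013 rad of skew, inside the limits. The right end reads 2 to 3 mm short of square, about the accuracy of the cameras.
- **Dial:** The pointer stands within about 1° of the red mark (bar at 96.7°, mark at 96.0°).
- **Glassware and mug:** The beaker, jar, bottle and mug look unmoved in the last top picture. I judged this by eye and did not measure it.
- **Gripper:** It was open and about 10 cm clear of the dial at hand-in, touching nothing.

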